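Put the bombilla away in the mate caddy with the folding lid stay

TASK

Lift the lid of the yellow caddy by its knob and push the knee of the folding stay on its side over past straight so that it locks and props the lid open. Lay the bombilla (the steel drinking straw with the flat filter end, not the teaspoon) flat in the caddy's tray and let it go while the stay is locked; then break the stay's knee and bring the lid down under control, without letting it drop, until it is fully shut. Leave everything else on the table where it is.

Things in the scene. Friction and masses are not known exactly. Their poses are not given: they have to be found in the camera images.
- caddy: Yellow plastic caddy, fixed to the table, 160 (x, depth) x 190 (y, width) x 80 mm high without its lid, walls 5 mm. Origin: centre of its underside. Its front faces its own -x (roughly towards the robot), its hinge is along the far (+x) rim and its folding steel stay is outside its -y side wall.
- lid (a joint): Lid angle in rad: 0 shut, grows as the front edge rises. At most 1.146 (stay dead straight); 1.111 with the stay locked. The lid is a 165 x 194 x 8 mm plate of about 0.3 kg and falls shut when the stay is well folded and nobody holds it; raised above about 1.0 it stands by itself on the stay's stiff knee (when let go without a jerk).
- lid_hinge (a point): Middle of the lid's hinge axis: caddy frame (80, 0, 80) mm; the axis is the caddy's y.
- lid_knob (a point): Centre of the round head (26 mm across, 20 long) of the lid's pull knob, in the middle of the lid's front edge, on a 14 mm neck. Its axis leans 45 degrees forward from the shut lid's upward normal and turns with the lid. Lid shut: at (-98, 0, 110) mm in the caddy frame; it swings about lid_hinge at 180 mm radius. It does not turn on the lid.
- knee (a joint): Stay's knee angle, rad: 0 folded (lid shut), 2.37 both 59 mm links in line, 2.72 the stop = locked past straight (2.58 and up counts). It moves with the lid; near straight the lid hardly moves. Friction 0.07 N m (1 to 3 N at the knob) keeps it where it is left near straight. Push the knee to the caddy's +x to lock it, pull it back to -x to break it.
- knee_grip (a point): Centre of the black round knob (18 mm across, 20 long, axis along the caddy's y, free to turn) on the stay's knee, 24 mm outside the links, 36 mm outside the side wall. It circles stay_pivot at 59 mm in the caddy's x-z plane: 16 degrees above -x when the lid is shut, about 111 when straight, 121 locked. The raised lid stands beside and above it: lean the gripper out to -y.
- stay_pivot (a point): Axis of the stay's fixed lower pivot, at the y of the knee knob's centre: caddy frame (10, -131.5, 40) mm.
- tray (a point): Centre of the flat tray floor inside the caddy, 50 mm above the table and 30 mm below the rim; the floor measures 150 (x) x 180 (y) mm. Axes as the caddy's. With the lid up its front edge overhangs the rear half of the tray, so a tool must lean towards the caddy's front (-x) when it reaches in.
- bombilla: The steel bombilla, straight, 170 mm long, 45 g, lying flat on the table: tube 10 mm in diameter from -60 to +50 mm along its own x, flat filter 22 mm wide and 40 mm long at the +x end, flat mouthpiece 13 mm wide at the -x end, a brass band at +22 to +32 mm. Origin: on its underside, in the middle of its length (tube axis 5 mm above). It and the teaspoon may have swapped places.
- teaspoon: Flat steel teaspoon, 120 mm long, with a round 34 mm bowl. Leave it.
- gourd: Calabash gourd in its steel stand, 112 mm tall, 86 mm wide; origin at the foot. Leave it.
- plate: Orange melamine plate, 170 mm across, origin at the foot. Leave it.
- jar: Clip-top glass jar, 120 mm tall, 90 mm wide, origin at the foot. Leave it.
- bowl: White bowl, 100 mm across and 45 mm tall, origin at the foot. Leave it.
- tin: Small steel tin, 60 mm across and 70 mm tall, origin at the foot. Leave it.
There are look-alikes about, which are no part of the job. Leave any red look-alike of the bombilla alone.

How it is judged:
By the outcome, as a careful person would: the job done as asked, in the order asked, and still so for the second after the job is handed in, with the robot touching nothing.
It also fails if it takes over 72 s, if anything falls off the work surface, if the arm or the gripper's body presses on something with over 40 N, if the wrist force passes 120 N, or if a joint passes its speed limit or range.

ROBOT

A 6-joint arm with a two-finger parallel gripper is mounted at the origin on the work surface. World frame = base frame: x ahead of the robot, y to its left, z up, the work surface at z = 0. Lengths are in m, angles in rad, forces in N, time in s.
With the tool pointing down it reaches from about 0.375 to 0.975 m from the base axis. Payload 3.8 kg.
Tool frame: the origin (TCP) lies on the centre line of the jaws, within the pads' length; the fingertips stand 14 mm ahead of it and the grasp point (between the pads) lies 5 mm behind it (manip.finger_overhang is the distance from the TCP to the fingertips, in m); z points along the fingers, y is the direction in which the jaws open and shut (so a half turn about z gives the same grasp; the last joint's range is limited). The gripper opens to 85 mm and grips with 20 to 120 N. Pads are 22 mm wide; open, the fingers measure 114 mm over their backs; the gripper's body (76 mm by 85 mm) begins 54 mm behind the grasp point. The pads swing forward as they close: fully open they stand 13 mm farther back than shut.
Start: joints at [1.189, 0.264, 1.604, -0, 1.274, -0.037], TCP at [0.228, 0.635, 0.245] pointing down, gripper open.
Joint ranges: [-2.63, 2.63], [-0.94, 2.18], [0.31, 2.57], [-1.31, 4.45], [0, 2.66], [-2.55, 2.55]. Speed limits (rad/s): [2.57, 2.57, 3.14, 3.14, 3.14, 3.14].

INTERFACE

Orientations are given as a unit quaternion [x, y, z, w].
In Python, from bench import observe, optics, job, manip gives the robot as it stands.
- The arm moves only by the shell command python3 -m jog 'ROWS' [OPENING]. ROWS is JSON, a list of rows, each a list of 6 numbers: the shift along the tool's x, y, z scaled (see below), then the turn, a rotation vector about the tool's x, y, z scaled (see below). A call has 1 to 8 rows; each row shifts and turns the pose as measured when the row begins, along the tool's axes as they then stand; what a row does not reach is not made up. The controller multiplies each number of a shift by 0.15 m and each number of a turn by 90 degrees. A row lasts 1/12 s, in which the tool goes at most 41.7 mm and 7.16 degrees, less where a joint would pass 70% of its speed; a pose out of reach is approached as far as the arm can. A call with a number of a shift or a turn outside -1 to 1 is refused whole. A call with a gripper value outside its range is refused whole. OPENING is the finger opening in mm, from 0 to 85.4, set as the call begins (- or left out, the last holds). The fingers move at their own pace and stop on an object; the grip force is fixed at half the most. Time passes only in rows, so rows that do not move let the fingers close. It gives the time, the measured TCP pose, the force and the opening at its end, in the units of the state.
- observe(): the state, without advancing time (a new reading comes with each control period).
- optics.grab_frame(name): name is "scene" or "top"; returns a dict with "frame" (384x512x3 uint8, blue, green, red), "depth" (384x512 float32, m along the optical axis (not along the pixel's ray), 0 where there is no reading), "fov_y" (degrees; the focal length in pixels is half the picture's height over the tangent of half this angle, whatever the lens; pixels are square), "cx", "cy" (the principal point, pixels), "dist" ([k1, k2, p1, p2, k3] as OpenCV has them; the pictures are not rectified), "extrinsics" (4x4, takes a point from camera to world coordinates). Camera axes: x right, y up, looking along -z (the intrinsics and any distortion apply to the point x, -y, -z); pixel columns grow to the right and rows downward; lengths in m; the calibration is good to about 2 mm. A picture is of the moment at which its call begins.
- job.finish_job(): hands the job in, once; it reports no verdict.
The state is a dict: "time_s": time; "qpos": joint angles; "qvel": joint speeds; "tau": joint torques, N m; "tool_pos": TCP position; "ee_rot": TCP orientation; "ft_force": force on the tool from outside, world axes, zero at the start; "torque": the same for the moment, N m; "gripper_width": finger opening in m.
Only numpy, scipy, OpenCV 4.12 (cv2) and the standard library are available. Lean on these libraries where they do the work, as an engineer would, in place of code of your own. Each camera call takes 0.05 s, during which the arm holds its last target.

## Working session

There is one attempt and no reset: what is moved stays moved. The work goes in short steps, Python scripts to look and compute and a shell command to move; the robot and the scene stay as the last step left them, time stands still between calls to the robot, and variables do not carry over. Pictures are saved under pics/ and viewed, and the job is handed in when it is done.

```bash
ls; mkdir -p pics; cat > h.py <<'E'
import numpy as np, cv2
from bench import observe, optics, job, manip
from scipy.spatial.transform import Rotation as R
def grab(n,save=None):
    f=optics.grab_frame(n)
    if save: cv2.imwrite('pics/'+save,f['frame'])
    np.savez('last_%s.npz'%n,**{k:np.asarray(v) for k,v in f.items()})
    return f
def load(n): return dict(np.load('last_%s.npz'%n))
def K(f):
    h=f['frame'].shape[0]; fl=h/2/np.tan(np.radians(float(f['fov_y']))/2)
    return np.array([[fl,0,float(f['cx'])],[0,fl,float(f['cy'])],[0,0,1]])
def rays(f,uv):
    p=cv2.undistortPoints(np.array(uv,float).reshape(-1,1,2),K(f),np.asarray(f['dist'],float)).reshape(-1,2)
    d=np.c_[p[:,0],-p[:,1],-np.ones(len(p))]
    E=np.asarray(f['extrinsics']); return E[:3,3],d@E[:3,:3].T
def onz(f,uv,z):
    o,d=rays(f,uv); return o+d*((z-o[2])/d[:,2])[:,None]
def dep(f,uv):
    o,d=rays(f,uv); uv=np.array(uv).astype(int).reshape(-1,2)
    return o+d*f['depth'][uv[:,1],uv[:,0]][:,None]
def proj(f,P):
    E=np.linalg.inv(np.asarray(f['extrinsics'])); p=np.atleast_2d(P)@E[:3,:3].T+E[:3,3]
    q=np.c_[p[:,0],-p[:,1],-p[:,2]]
    return cv2.projectPoints(q,np.zeros(3),np.zeros(3),K(f),np.asarray(f['dist'],float))[0].reshape(-1,2)
E
python3 - <<'E'
from h import *
for n in ('scene','top'):
    f=grab(n,n+'0.png'); print(n,f['fov_y'],f['cx'],f['cy'],f['dist'],np.round(f['extrinsics'],3).tolist())
s=observe();print(s); print(manip.finger_overhang,[x for x in dir(manip) if x[0]!='_'])
E
```

```text
pics
scene 48.10813865373777 255.1728831417132 193.04163651744656 [-0.1345043  0.         0.         0.         0.       ] [[0.843, -0.428, 0.327, 0.932], [0.538, 0.667, -0.515, -0.722], [0.002, 0.61, 0.792, 1.193], [0.0, 0.0, 0.0, 1.0]]
top 53.68450807700148 255.65799951422656 192.3747685183342 [-0.05423066  0.          0.          0.          0.        ] [[-0.001, 0.988, -0.153, 0.3], [-1.0, -0.005, -0.027, -0.012], [-0.028, 0.153, 0.988, 1.155], [0.0, 0.0, 0.0, 1.0]]
{'time_s': 0.1, 'qpos': array([ 1.18910635e+00,  2.64650224e-01,  1.60526203e+00, -2.14508172e-05,
        1.27371344e+00, -3.68441717e-02]), 'qvel': array([ 1.73613187e-03, -8.50498282e-06, -5.46324176e-03, -1.92328013e-03,
       -4.59708103e-04, -3.81262010e-04]), 'tau': array([ 3.33837315e-04, -5.16716731e+01, -3.68586445e+01, -1.79861918e-04,
        6.47514593e-03,  1.06151052e-05]), 'tool_pos': array([0.2279162 , 0.63466968, 0.24409182]), 'ee_rot': array([ 1.71566632e-01,  9.85171994e-01, -9.96475631e-04, -2.01146807e-04]), 'ft_force': array([-0.72128941, -0.24699319, -0.40263857]), 'torque': array([-0.02701714, -0.01768358,  0.05480502]), 'gripper_width': 0.08545571171935198}
0.014 ['MotionError', 'finger_overhang']
```

View pics/scene0.png

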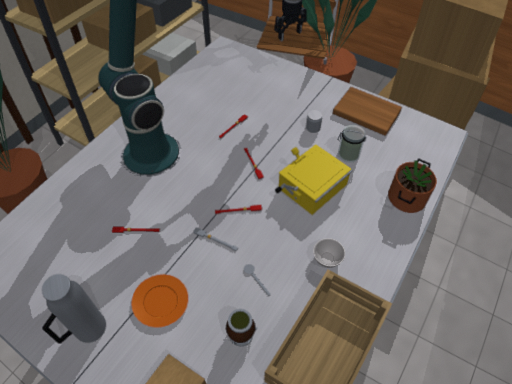

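View pics/top0.png

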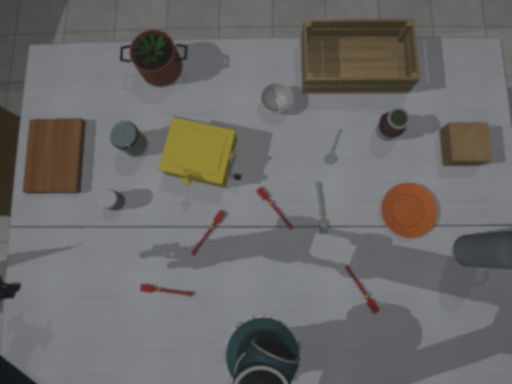

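```bash
python3 - <<'E'
from h import *
a=load('scene')['frame'];b=load('top')['frame']
z=lambda im,x0,y0,x1,y1,s:cv2.resize(im[y0:y1,x0:x1],None,fx=s,fy=s,interpolation=cv2.INTER_CUBIC)
cv2.imwrite('pics/za.png',np.hstack([z(a,260,135,360,215,4),z(a,185,220,285,300,4)]))
cv2.imwrite('pics/zb.png',np.hstack([z(b,150,110,250,190,4),z(b,290,150,390,230,4)]))
E
```

```text
(no output)
```

View pics/za.png

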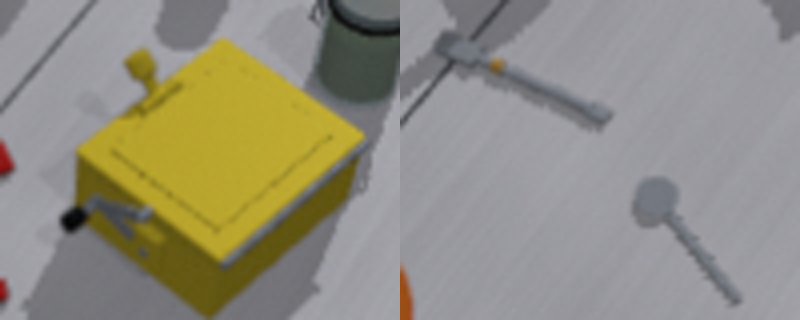

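View pics/zb.png

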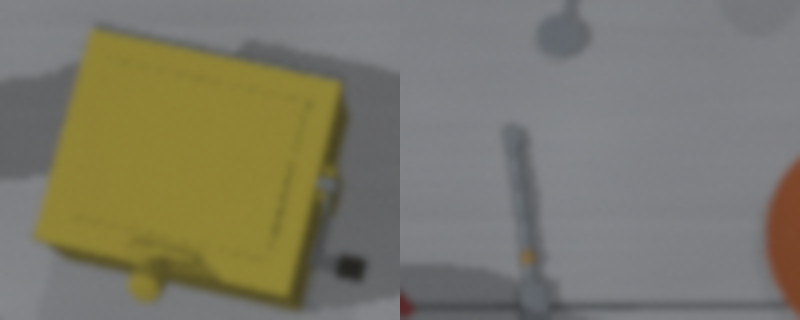

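```bash
python3 - <<'E'
from h import *
for n in ('scene','top'):
    f=load(n); h=cv2.cvtColor(f['frame'],cv2.COLOR_BGR2HSV)
    m=(h[...,0]>20)&(h[...,0]<38)&(h[...,1]>120)&(h[...,2]>60)
    v,u=np.nonzero(m); P=dep(f,np.c_[u,v])
    ok=(P[:,2]>.078)&(P[:,2]<.098); Q=P[ok]
    # exclude stray
    r=cv2.minAreaRect(Q[:,:2].astype(np.float32)*1000)
    print(n,len(Q),'z med',np.median(Q[:,2]),'rect',r)
    hi=P[(P[:,2]>.1)&(P[:,2]<.14)]; print(' knob',len(hi),hi.mean(0) if len(hi) else '',hi.max(0) if len(hi) else '')
    # steel pieces
f=load('top');g=load('scene')
c=np.array([[173.2,116.2],[235.7,130.5],[225,186.7],[159.2,170]])
print(onz(f,c,.088).round(4)); 
c2=np.array([[260+222/4,135+38/4],[260+366/4,135+137/4],[260+220/4,135+262/4],[260+77/4,135+150/4]])
print(onz(g,c2,.088).round(4))
# black knee
for n,(u0,u1,v0,v1) in (('scene',(268,290,180,200)),('top',(225,250,165,185))):
    f=load(n); s=f['frame'][v0:v1,u0:u1].max(2)<50; v,u=np.nonzero(s); uv=[[u.mean()+u0,v.mean()+v0]]
    print(n,'knee px',uv,len(u),onz(f,uv,.056), np.median(dep(f,np.c_[u+u0,v+v0]),axis=0))
E
```

```text
scene 2079 z med 0.08890167499803314 rect ((592.81201171875, 185.400390625), (204.29644775390625, 164.58694458007812), 76.57009887695312)
 knob 40 [0.50437776 0.20594979 0.11398368] [0.51805258 0.2155262  0.12483524]
top 3492 z med 0.0910040298032444 rect ((590.89892578125, 189.91024780273438), (191.8790740966797, 164.4965057373047), 77.24567413330078)
 knob 66 [0.49992653 0.21026736 0.11811571] [0.52372476 0.22152636 0.12739594]
[[0.696  0.2627 0.088 ]
 [0.6494 0.0762 0.088 ]
 [0.4826 0.1056 0.088 ]
 [0.533  0.298  0.088 ]]
[[0.5384 0.298  0.088 ]
 [0.6966 0.2614 0.088 ]
 [0.6529 0.0755 0.088 ]
 [0.4961 0.1147 0.088 ]]
scene knee px [[np.float64(278.32), np.float64(189.32)]] 25 [[0.51865273 0.07339311 0.056     ]] [0.52103503 0.07076632 0.0621037 ]
top knee px [[np.float64(237.10526315789474), np.float64(176.42105263157896)]] 19 [[0.51869323 0.07358265 0.056     ]] [0.51764068 0.07320329 0.06523964]
```

```bash
cat >> h.py <<'E'
CO=np.array([.5942,.1905,0]); YAW=np.radians(-13.2)
RC=R.from_euler('z',YAW).as_matrix()
def c2w(p): return np.atleast_2d(np.array(p,float))/1000@RC.T+CO
E
python3 - <<'E'
from h import *
pts=c2w([[-98,0,110],[-46.7,-131.5,56.3],[80,97,88],[80,-97,88],[-85,-97,88],[-85,97,88],[10,-107.5,40]])
ims=[]
for n,(x0,y0) in (('scene',(260,135)),('top',(150,110))):
    f=load(n); p=proj(f,pts); im=f['frame'].copy()
    im=cv2.resize(im[y0:y0+80,x0:x0+100],None,fx=4,fy=4)
    for q in p: cv2.circle(im,tuple(int(round(k)) for k in ((q[0]-x0+.5)*4,(q[1]-y0+.5)*4)),3,(255,0,255),-1)
    ims.append(im)
cv2.imwrite('pics/ov.png',np.hstack(ims))
print(pts.round(4))
# bombilla
for n,(u0,u1,v0,v1) in (('scene',(190,245,222,255)),('top',(312,334,176,236))):
    f=load(n); g=cv2.GaussianBlur(f['frame'],(0,0),0.7).astype(int)
    bg=cv2.medianBlur(f['frame'],31).astype(int)
    print(n); d=f['depth']; 
    vv,uu=np.mgrid[v0:v1,u0:u1]; P=dep(f,np.c_[uu.ravel(),vv.ravel()])
    ok=(P[:,2]>.004)&(P[:,2]<.03);Q=P[ok]; print(len(Q),np.median(P[:,2]))
    print(cv2.minAreaRect(Q[:,:2].astype(np.float32)*1000) if len(Q)>5 else '')
E
```

```text
[[0.4988 0.2129 0.11  ]
 [0.5187 0.0731 0.0563]
 [0.6942 0.2667 0.088 ]
 [0.6499 0.0778 0.088 ]
 [0.4893 0.1155 0.088 ]
 [0.5336 0.3043 0.088 ]
 [0.5794 0.0836 0.04  ]]
scene
323 0.0009227845509538479
((433.4053039550781, -169.49978637695312), (177.4898681640625, 124.87940216064453), 33.77654266357422)
top
300 0.0011541852883951709
((438.04095458984375, -183.35166931152344), (64.48918914794922, 181.68307495117188), 88.72807312011719)
```

View pics/ov.png

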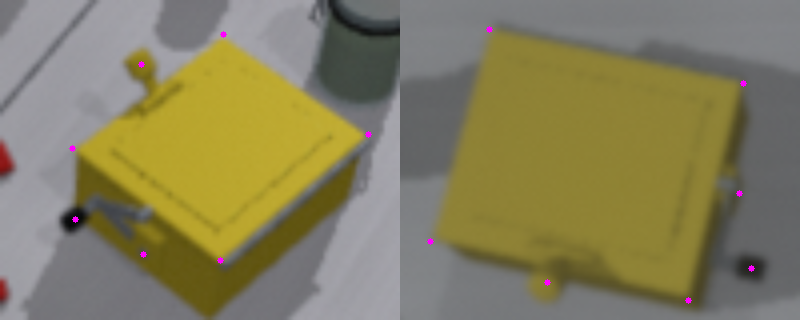

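```bash
sed -i 's/.1905,0/.1897,0/' h.py; python3 - <<'E'
from h import *
t=onz(load('top'),[[318.2,181.8],[323.7,227.2],[322,214.2]],.005);s=onz(load('scene'),[[236.7,249.5],[195.5,230.5],[209.4,236.2]],.005)
for q in (t,s):
    d=q[1]-q[0]; print(q.round(4).tolist(),'len',np.linalg.norm(d),'yaw',np.degrees(np.arctan2(d[1],d[0])),'mid',(q[0]+q[1])/2,'band',np.linalg.norm(q[2]-q[0])-.085)
f=load('top')
# gray profile across the tube
im=cv2.resize(f['frame'][174:236,306:340],None,fx=9,fy=9,interpolation=cv2.INTER_CUBIC)
im=cv2.convertScaleAbs(im,alpha=1.8,beta=-60)
g=load('scene');im2=cv2.resize(g['frame'][222:258,186:246],None,fx=8,fy=8,interpolation=cv2.INTER_CUBIC)
im2=cv2.copyMakeBorder(im2,0,im.shape[0]-im2.shape[0],0,0,cv2.BORDER_CONSTANT)
cv2.imwrite('pics/bm.png',np.hstack([im,im2]))
E
```

```text
[[0.5105, -0.172, 0.005], [0.3713, -0.185, 0.005], [0.4106, -0.1809, 0.005]] len 0.13980906280482788 yaw -174.65766872305647 mid [ 0.44085891 -0.17846678  0.005     ] band 0.015241046437368455
[[0.513, -0.1711, 0.005], [0.3594, -0.185, 0.005], [0.4107, -0.1779, 0.005]] len 0.1543102324927483 yaw -174.82026279329367 mid [ 0.43620368 -0.17803493  0.005     ] band 0.017538999942151398
```

View pics/bm.png

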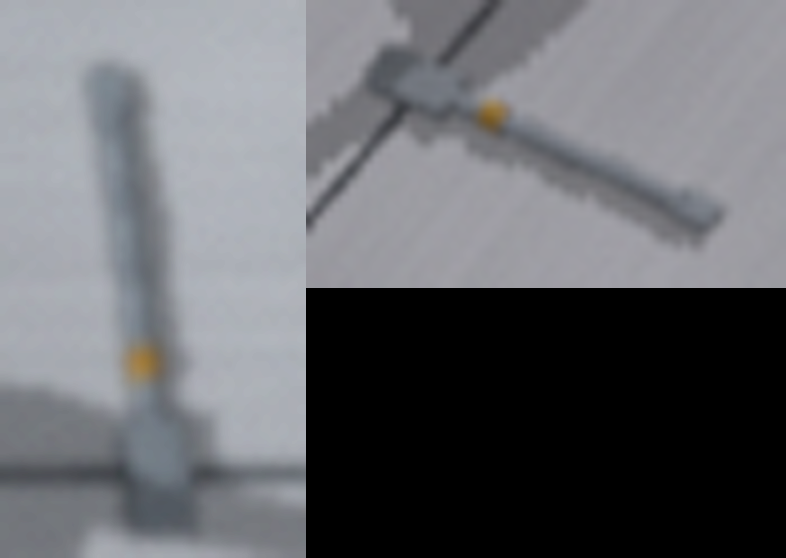

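```bash
cat >> h.py <<'E'
def frame(z,y):
    z=np.array(z,float);z/=np.linalg.norm(z);y=np.array(y,float);y-=z*(y@z);y/=np.linalg.norm(y)
    return R.from_matrix(np.c_[np.cross(y,z),y,z])
def near(Rt,R0):
    # choose half-turn about z nearest to current
    a=Rt;b=Rt*R.from_euler('z',180,degrees=True)
    return min((a,b),key=lambda r:(R0.inv()*r).magnitude())
def plan(p,Rt,maxmm=38,maxdeg=6.8,flip=True,n=None):
    s=observe();p0=s['tool_pos'];R0=R.from_quat(s['ee_rot'])
    if flip: Rt=near(Rt,R0)
    rv=(R0.inv()*Rt).as_rotvec();d=np.array(p)-p0
    n=n or max(1,int(np.ceil(max(np.linalg.norm(d)*1000/maxmm,np.degrees(np.linalg.norm(rv))/maxdeg))))
    print('dist mm',(d*1000).round(1),'deg',np.degrees(rv).round(1),'n',n)
    for k in range(n):
        Rk=R0*R.from_rotvec(rv*k/n)
        sh=Rk.inv().apply(d/n)/.15; print(np.r_[sh,rv/n/(np.pi/2)].round(3).tolist())
def st():
    s=observe();print('t',round(s['time_s'],2),'q',s['qpos'].round(3),'p',s['tool_pos'].round(4),'f',s['ft_force'].round(1),'w',round(s['gripper_width']*1000,1))
def cv(v): return RC@np.array(v,float)   # caddy vec -> world
E
python3 - <<'E'
from h import *
k=c2w([-98,0,110])[0]; a=np.pi/4
z=cv([np.cos(a),0,-np.sin(a)]); Rt=frame(z,cv([0,1,0]))
plan(k-z*.09,Rt)
print(onz(load('top'),[[115,200],[127,137],[277,97]],.07))
E
```

```text
dist mm [ 208.9 -408.1  -70.5] deg [ -2.7 -45.   -6.2] n 13
[-0.172, -0.161, 0.036, -0.002, -0.038, -0.005]
[-0.168, -0.162, 0.046, -0.002, -0.038, -0.005]
[-0.163, -0.164, 0.056, -0.002, -0.038, -0.005]
[-0.158, -0.165, 0.065, -0.002, -0.038, -0.005]
[-0.153, -0.167, 0.073, -0.002, -0.038, -0.005]
[-0.147, -0.168, 0.082, -0.002, -0.038, -0.005]
[-0.14, -0.17, 0.09, -0.002, -0.038, -0.005]
[-0.133, -0.171, 0.098, -0.002, -0.038, -0.005]
[-0.126, -0.173, 0.105, -0.002, -0.038, -0.005]
[-0.118, -0.174, 0.111, -0.002, -0.038, -0.005]
[-0.109, -0.176, 0.118, -0.002, -0.038, -0.005]
[-0.1, -0.177, 0.123, -0.002, -0.038, -0.005]
[-0.091, -0.178, 0.129, -0.002, -0.038, -0.005]
[[ 0.44802545  0.43177051  0.07      ]
 [ 0.63941078  0.40607382  0.07      ]
 [ 0.75940442 -0.04629413  0.07      ]]
```

```bash
python3 -m jog '[[-0.17,-0.16,0.03,0,-0.04,-0.005],[-0.17,-0.16,0.04,0,-0.04,-0.005],[-0.16,-0.16,0.05,0,-0.04,-0.005],[-0.16,-0.165,0.06,0,-0.04,-0.005],[-0.15,-0.165,0.07,0,-0.04,-0.005],[-0.15,-0.17,0.08,0,-0.04,-0.005],[-0.14,-0.17,0.09,0,-0.04,-0.005],[-0.13,-0.17,0.1,0,-0.04,-0.005]]' 60
cat > p1.py <<'E'
from h import *
k=c2w([-98,0,110])[0]; a=np.pi/4
z=cv([np.cos(a),0,-np.sin(a)]); Rt=frame(z,cv([0,1,0]))
st();plan(k-z*.09,Rt)
E
python3 p1.py
```

```text
time_s: 0.77
tool_pos: [0.3601, 0.3793, 0.2062]
ee_rot: [0.131, 0.957, -0.044, 0.254]
ft_force: [0.4, 0.5, 0.7]
gripper_width: 0.0602
t 0.77 q [ 1.079 -0.049  2.109 -0.595  1.061  0.073] p [0.3601 0.3793 0.2062] f [0.4 0.5 0.7] w 60.2
dist mm [  76.8 -152.7  -32.6] deg [ -2.4 -15.2  -1.5] n 5
[-0.111, -0.167, 0.117, -0.005, -0.034, -0.003]
[-0.103, -0.169, 0.121, -0.005, -0.034, -0.003]
[-0.096, -0.17, 0.125, -0.005, -0.034, -0.003]
[-0.088, -0.172, 0.128, -0.005, -0.034, -0.003]
[-0.081, -0.173, 0.131, -0.005, -0.034, -0.003]
```

```bash
python3 -m jog '[[-0.11,-0.17,0.117,-0.005,-0.034,-0.003],[-0.1,-0.17,0.12,-0.005,-0.034,-0.003],[-0.095,-0.17,0.125,-0.005,-0.034,-0.003],[-0.09,-0.17,0.13,-0.005,-0.034,-0.003],[-0.08,-0.17,0.13,-0.005,-0.034,-0.003],[0,0,0,0,0,0]]' 50
python3 p1.py; python3 - <<'E'
from h import *
f=grab('scene','s1.png');g=grab('top','t1.png')
z=lambda im,x0,y0,x1,y1,s:cv2.resize(im[y0:y1,x0:x1],None,fx=s,fy=s,interpolation=cv2.INTER_CUBIC)
cv2.imwrite('pics/z1.png',np.hstack([z(f['frame'],230,110,330,200,4),z(g['frame'],150,130,250,220,4)]))
E
```

```text
time_s: 1.27
tool_pos: [0.4347, 0.2128, 0.167]
ee_rot: [0.105, 0.916, -0.049, 0.385]
ft_force: [-0.6, -0.6, -1.3]
gripper_width: 0.0502
t 1.27 q [ 0.852 -0.209  2.45  -1.074  0.808  0.255] p [0.4347 0.2128 0.167 ] f [-0.6 -0.6 -1.3] w 50.2
dist mm [ 2.1 13.8  6.7] deg [-0.5  0.7  0.4] n 1
[-0.027, 0.093, -0.037, -0.005, 0.007, 0.004]
```

View pics/z1.png

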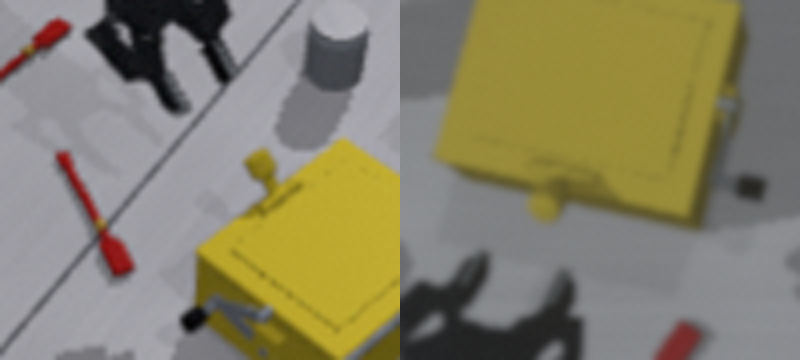

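```bash
sed -i 's/k-z\*.09/k-z*.03/' p1.py; python3 -m jog '[[-0.02,0.093,-0.03,0,0,0],[0,0,0.13,0,0,0],[0,0,0.13,0,0,0],[0,0,0.1,0,0,0],[0,0,0,0,0,0]]'; python3 p1.py; python3 - <<'E'
from h import *
f=grab('scene','s2.png');g=grab('top','t2.png')
z=lambda im,x0,y0,x1,y1,s:cv2.resize(im[y0:y1,x0:x1],None,fx=s,fy=s,interpolation=cv2.INTER_CUBIC)
cv2.imwrite('pics/z2.png',np.hstack([z(f['frame'],230,110,330,200,4),z(g['frame'],150,130,250,220,4)]))
E
```

```text
time_s: 1.78
tool_pos: [0.4829, 0.2382, 0.1462]
ee_rot: [0.104, 0.915, -0.037, 0.389]
ft_force: [-0.5, -0.2, -0.4]
gripper_width: 0.0497
t 1.78 q [ 0.793 -0.072  2.386 -1.181  0.713  0.348] p [0.4829 0.2382 0.1462] f [-0.5 -0.2 -0.4] w 49.7
dist mm [ -4.8 -21.3 -15. ] deg [ 1.   1.  -0.2] n 1
[0.07, -0.147, 0.068, 0.011, 0.011, -0.002]
```

View pics/z2.png

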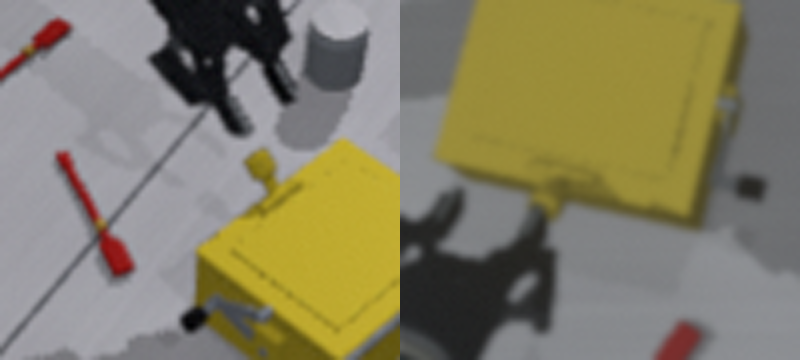

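```bash
cat > kin.py <<'E'
from h import *
from scipy.optimize import least_squares
D=[([1.18910635,.264650224,1.60526203,0,1.27371344,-.0368441717],[.2279162,.63466968,.24409182],[.171566632,.985171994,-.000996,-.0002011]),
([1.079,-.049,2.109,-.595,1.061,.073],[.3601,.3793,.2062],[.131,.957,-.044,.254]),
([.852,-.209,2.45,-1.074,.808,.255],[.4347,.2128,.167],[.105,.916,-.049,.385]),
([.793,-.072,2.386,-1.181,.713,.348],[.4829,.2382,.1462],[.104,.915,-.037,.389])]
def fk(q,P):
    h,a1,L2,L3,e,Lt,o=P
    r=lambda ax,a:R.from_euler(ax,a)
    r1=r('z',q[0]);r2=r1*r('y',q[1]);r3=r2*r('y',q[2]);r4=r3*r('z',q[3]);r5=r4*r('y',q[4]);r6=r5*r('z',q[5])
    p=np.array([0,0,h])+r1.apply([a1,o,0])+r2.apply([0,0,L2])+r3.apply([e,0,L3])+r6.apply([0,0,Lt])
    return p,r6
if __name__=='__main__':
    for s in (1,-1):
        for q,p,qu in D:
            qq=np.array(q);qq[3]*=s; _,r=fk(qq,[0]*7); print(s,np.degrees((r.inv()*R.from_quat(qu)).as_rotvec()).round(1))
    f=lambda P:np.concatenate([fk(q,P)[0]-p for q,p,_ in D])
    s=least_squares(f,[.3,0,.4,.4,0,.2,0],bounds=([0,-.2,.1,.1,-.2,.05,-.1],[.8,.3,.8,.8,.2,.5,.1]));print(s.x.round(4),np.abs(s.fun).max())
E
python3 kin.py
```

```text
1 [ 0. -0. 90.]
1 [ 0.  -0.  89.9]
1 [-0.1 -0.1 90.1]
1 [ 0.   0.  89.9]
-1 [ 0. -0. 90.]
-1 [ 39.6 -45.9  48.5]
-1 [ 39.9 -68.2 -11.5]
-1 [ 32.  -68.3 -28.2]
[2.561e-01 4.000e-04 5.095e-01 5.669e-01 3.300e-03 3.336e-01 2.490e-02] 0.0004172933516391475
```

```bash
cat >> kin.py <<'E'
PK=[.2561,.0004,.5095,.5669,.0033,.3336,.0249]
LO=np.array([-2.63,-.94,.31,-1.31,0,-2.55]);HI=np.array([2.63,2.18,2.57,4.45,2.66,2.55])
Z90=R.from_euler('z',90,degrees=True)
def ik(p,Rt,q0=None,free=False):
    """best over both half turns and several seeds; returns q, err"""
    best=None
    lo,hi=(LO-3,HI+3) if free else (LO,HI)
    seeds=[q0] if q0 is not None else [[a,.2,1.9,b,.9,c] for a in (0,.5) for b in (-1,.0,1.5,3.1) for c in (-1.5,0,1.5)]
    for fl in (0,1):
        Rq=Rt*R.from_euler('z',180*fl,degrees=True)
        def f(q):
            pp,r=fk(q,PK); return np.r_[(pp-p)*5,((r*Z90).inv()*Rq).as_rotvec()]
        for s in seeds:
            r=least_squares(f,np.clip(s,lo+1e-3,hi-1e-3),bounds=(lo,hi)); e=np.abs(r.fun).max()
            if best is None or e<best[1]-1e-6 : best=(r.x,e)
            if e<1e-5 and q0 is None: break
    return best
E
python3 - <<'E'
from kin import *
for beta in (0,-15,-30,-45,15):
    print('beta',beta)
    for th in (0,.3,.6,.9,1.1):
        ph=np.radians(180-np.degrees(np.arctan2(30,178))) # knob angle from hinge
        ang=np.pi-np.arctan2(30,178)-th
        k=c2w([80+180.5*np.cos(ang),0,80+180.5*np.sin(ang)])[0]
        A=np.radians(135+beta*-1)-th   # axis angle; beta<0 -> tool more... 
        A=np.radians(135+beta)-th
        z=-cv([np.cos(A),0,np.sin(A)]); q,e=ik(k+z*.005,frame(z,cv([0,1,0])))
        print(th,q.round(2),round(e,4))
E
```

```text
beta 0
0 [ 0.71  0.    2.4  -1.29  0.63  0.43] 0.0
0.3 [ 0.53 -0.07  2.22 -0.52  0.7  -0.45] 0.0
0.6 [ 0.37  0.03  1.97 -0.12  0.99 -0.91] 0.0
0.9 [ 0.25  0.23  1.68  0.05  1.34 -1.11] 0.0
1.1 [ 0.19  0.39  1.47  0.13  1.57 -1.17] 0.0
beta -15
0 [ 0.58 -0.02  2.3  -0.69  0.6  -0.23] 0.0
0.3 [ 0.42  0.01  2.08 -0.17  0.88 -0.82] 0.0
0.6 [ 0.29  0.16  1.81  0.04  1.23 -1.07] 0.0
0.9 [ 0.19  0.38  1.52  0.15  1.59 -1.17] 0.0
1.1 [ 0.15  0.54  1.32  0.21  1.82 -1.2 ] 0.0
beta -30
0 [ 0.46  0.04  2.16 -0.24  0.75 -0.72] 0.0
0.3 [ 0.33  0.13  1.93  0.02  1.11 -1.02] 0.0
0.6 [ 0.23  0.31  1.67  0.15  1.47 -1.15] 0.0
0.9 [ 0.15  0.53  1.38  0.23  1.82 -1.2 ] 0.0
1.1 [ 0.12  0.7   1.18  0.29  2.05 -1.19] 0.0
beta -45
0 [ 0.36  0.15  2.02 -0.    0.97 -0.98] 0.0
0.3 [ 0.26  0.28  1.79  0.14  1.35 -1.13] 0.0
0.6 [ 0.18  0.46  1.53  0.23  1.7  -1.19] 0.0
0.9 [ 0.13  0.68  1.26  0.31  2.05 -1.2 ] 0.0
1.1 [ 0.1   0.84  1.08  0.39  2.26 -1.16] 0.0
beta 15
0 [0.8  0.13 2.51 4.45 0.86 1.04] 0.0463
0.3 [ 0.65 -0.08  2.34 -1.06  0.65  0.12] 0.0
0.6 [ 0.47 -0.07  2.11 -0.4   0.78 -0.63] 0.0
0.9 [ 0.32  0.09  1.84 -0.09  1.09 -0.99] 0.0
1.1 [ 0.24  0.24  1.63  0.02  1.32 -1.11] 0.0
```

```bash
cat > p2.py <<'E'
import sys
from kin import *
def knob(th,beta=-25):
    ang=np.pi-np.arctan2(30,178)-th
    k=c2w([80+180.5*np.cos(ang),0,80+180.5*np.sin(ang)])[0]
    A=np.radians(135+beta)-th; z=-cv([np.cos(A),0,np.sin(A)]); return k,z,frame(z,cv([0,1,0]))
if __name__=='__main__':
    k,z,Rt=knob(float(sys.argv[1])); st(); plan(k+z*float(sys.argv[2]),Rt,n=int(sys.argv[3]) if len(sys.argv)>3 else None)
E
python3 -m jog '[[0,0,-0.2,0,0,0],[0,0,-0.1,0,0,0]]' 60; python3 p2.py 0 -.06 5
```

```text
time_s: 2.05
tool_pos: [0.4504, 0.2466, 0.1787]
ee_rot: [0.104, 0.915, -0.038, 0.388]
ft_force: [0.7, 0.6, 1.0]
gripper_width: 0.0599
t 2.05 q [ 0.873 -0.161  2.387 -1.07   0.808  0.267] p [0.4504 0.2466 0.1787] f [0.7 0.6 1. ] w 59.9
dist mm [ 28.4 -29.9 -12.3] deg [ 0.9 25.9  0. ] n 5
[-0.02, -0.031, 0.044, 0.002, 0.057, 0.0]
[-0.024, -0.031, 0.042, 0.002, 0.057, 0.0]
[-0.028, -0.03, 0.04, 0.002, 0.057, 0.0]
[-0.031, -0.03, 0.037, 0.002, 0.057, 0.0]
[-0.035, -0.03, 0.034, 0.002, 0.057, 0.0]
```

```bash
python3 -m jog '[[-0.02,-0.03,0.04,0,0.057,0],[-0.025,-0.03,0.04,0,0.057,0],[-0.028,-0.03,0.04,0,0.057,0],[-0.03,-0.03,0.037,0,0.057,0],[-0.035,-0.03,0.034,0,0.057,0],[0,0,0,0,0,0]]'; python3 p2.py 0 -.06 
```

```text
time_s: 2.55
tool_pos: [0.4751, 0.2349, 0.1792]
ee_rot: [0.098, 0.979, -0.002, 0.178]
ft_force: [1.0, -0.2, 1.4]
gripper_width: 0.0599
t 2.55 q [ 0.547 -0.124  2.185 -0.299  0.815 -0.647] p [0.4751 0.2349 0.1792] f [ 1.  -0.2  1.4] w 59.9
dist mm [  3.7 -18.1 -12.8] deg [2.4 0.4 1.3] n 1
[-0.016, -0.116, 0.094, 0.026, 0.004, 0.015]
```

```bash
python3 -m jog '[[-0.008,-0.06,0.045,0.013,0,0.008],[-0.008,-0.058,0.045,0.013,0,0.008],[0,0,0,0,0,0]]'; python3 p2.py 0 -.06;python3 p2.py 0 .003 3
```

```text
time_s: 2.8
tool_pos: [0.4794, 0.2171, 0.1692]
ee_rot: [0.116, 0.977, -0.02, 0.179]
ft_force: [0.0, -0.3, 0.1]
gripper_width: 0.0599
t 2.8 q [ 0.534 -0.106  2.191 -0.342  0.82  -0.596] p [0.4794 0.2171 0.1692] f [ 0.  -0.3  0.1] w 59.9
dist mm [-0.6 -0.3 -2.8] deg [-0.   0.7 -0.3] n 1
[0.01, -0.003, 0.016, -0.0, 0.008, -0.004]
t 2.8 q [ 0.534 -0.106  2.191 -0.342  0.82  -0.596] p [0.4794 0.2171 0.1692] f [ 0.  -0.3  0.1] w 59.9
dist mm [ 20.4  -5.3 -62. ] deg [-0.   0.7 -0.3] n 3
[0.005, -0.001, 0.145, -0.0, 0.003, -0.001]
[0.004, -0.001, 0.145, -0.0, 0.003, -0.001]
[0.004, -0.001, 0.146, -0.0, 0.003, -0.001]
```

```bash
python3 -m jog '[[0.005,0,0.145,0,0.003,0],[0.005,0,0.145,0,0.003,0],[0.005,0,0.13,0,0.003,0],[0,0,0,0,0,0]]'; python3 p2.py 0 .003; python3 - <<'E'
from h import *
f=grab('scene','s3.png');g=grab('top','t3.png')
z=lambda im,x0,y0,x1,y1,s:cv2.resize(im[y0:y1,x0:x1],None,fx=s,fy=s,interpolation=cv2.INTER_CUBIC)
cv2.imwrite('pics/z3.png',np.hstack([z(f['frame'],230,110,330,200,4),z(g['frame'],150,130,250,220,4)]))
E
```

```text
time_s: 3.13
tool_pos: [0.4949, 0.2144, 0.1061]
ee_rot: [0.113, 0.978, -0.021, 0.173]
ft_force: [-0.8, -1.5, -0.6]
gripper_width: 0.0601
t 3.13 q [ 0.505  0.005  2.216 -0.37   0.691 -0.577] p [0.4949 0.2144 0.1061] f [-0.8 -1.5 -0.6] w 60.1
dist mm [ 4.9 -2.5  1. ] deg [-0.1  0.   0.1] n 1
[-0.036, -0.009, 0.006, -0.001, 0.0, 0.001]
```

View pics/z3.png

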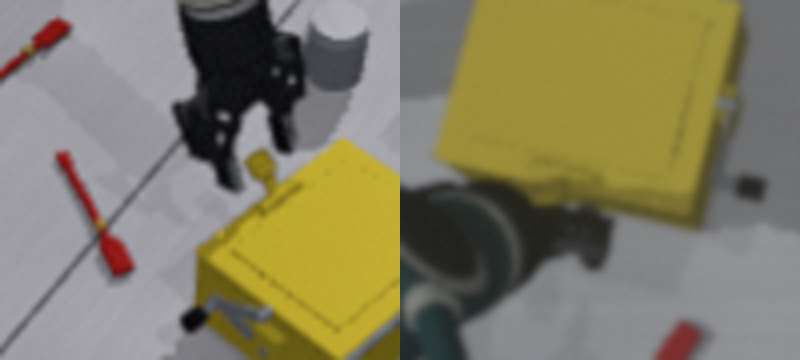

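```bash
python3 -m jog '[[-0.03,-0.009,0.006,0,0,0],[0,0,0,0,0,0],[0,0,0,0,0,0],[0,0,0,0,0,0],[0,0,0,0,0,0]]' 15; python3 p2.py 0 .003
```

```text
time_s: 3.65
tool_pos: [0.4989, 0.2107, 0.1137]
ee_rot: [0.111, 0.978, -0.023, 0.175]
ft_force: [1.0, 0.4, -2.7]
gripper_width: 0.0232
t 3.65 q [ 4.990e-01 -2.000e-03  2.209e+00 -3.720e-01  7.040e-01 -5.890e-01] p [0.4989 0.2107 0.1137] f [ 1.   0.4 -2.7] w 23.2
dist mm [ 0.9  1.1 -6.5] deg [-0.3  0.3  0.3] n 1
[0.011, 0.009, 0.042, -0.003, 0.004, 0.003]
```

```bash
python3 -m jog '[[0,0,0,0,0,0],[0,0,0,0,0,0]]' 15; python3 p2.py 0 .003;  python3 p2.py 0.2 .003 3
```

```text
time_s: 3.82
tool_pos: [0.4991, 0.2107, 0.1146]
ee_rot: [0.111, 0.978, -0.023, 0.176]
ft_force: [1.3, -1.2, -2.6]
gripper_width: 0.023
t 3.82 q [ 0.499 -0.004  2.209 -0.372  0.704 -0.589] p [0.4991 0.2107 0.1146] f [ 1.3 -1.2 -2.6] w 23.0
dist mm [ 0.7  1.2 -7.4] deg [-0.3  0.4  0.3] n 1
[0.014, 0.009, 0.047, -0.003, 0.004, 0.003]
t 3.82 q [ 0.499 -0.004  2.209 -0.372  0.704 -0.589] p [0.4991 0.2107 0.1146] f [ 1.3 -1.2 -2.6] w 23.0
dist mm [ 9.4 -0.9 27.2] deg [-0.3 11.9  0.3] n 3
[-0.041, 0.002, -0.049, -0.001, 0.044, 0.001]
[-0.037, 0.003, -0.052, -0.001, 0.044, 0.001]
[-0.033, 0.003, -0.055, -0.001, 0.044, 0.001]
```

```bash
python3 p2.py 0.2 -.004 3; python3 -m jog '[[-0.04,0,-0.06,0,0.044,0],[-0.037,0,-0.06,0,0.044,0],[-0.033,0,-0.065,0,0.044,0],[0,0,0,0,0,0]]'; python3 p2.py 0.2 -.004; python3 - <<'E'
from h import *
f=grab('scene','s4.png')
z=lambda im,x0,y0,x1,y1,s:cv2.resize(im[y0:y1,x0:x1],None,fx=s,fy=s,interpolation=cv2.INTER_CUBIC)
cv2.imwrite('pics/z4.png',z(f['frame'],230,110,360,220,5))
E
```

```text
t 3.82 q [ 0.499 -0.004  2.209 -0.372  0.704 -0.589] p [0.4991 0.2107 0.1146] f [ 1.3 -1.2 -2.6] w 23.0
dist mm [ 8.4 -0.6 34.1] deg [-0.3 11.9  0.3] n 3
[-0.044, 0.002, -0.065, -0.001, 0.044, 0.001]
[-0.039, 0.003, -0.068, -0.001, 0.044, 0.001]
[-0.034, 0.003, -0.07, -0.001, 0.044, 0.001]
time_s: 4.15
tool_pos: [0.5091, 0.2083, 0.1485]
ee_rot: [0.109, 0.991, -0.011, 0.073]
ft_force: [-8.1, 2.0, 1.9]
gripper_width: 0.0228
t 4.15 q [ 0.398  0.043  2.052 -0.112  0.933 -0.892] p [0.5091 0.2083 0.1485] f [-8.1  2.   1.9] w 22.8
dist mm [-1.6  1.7  0.2] deg [-0.3 -0.1  0.7] n 1
[0.013, 0.009, -0.003, -0.003, -0.001, 0.007]
```

View pics/z4.png

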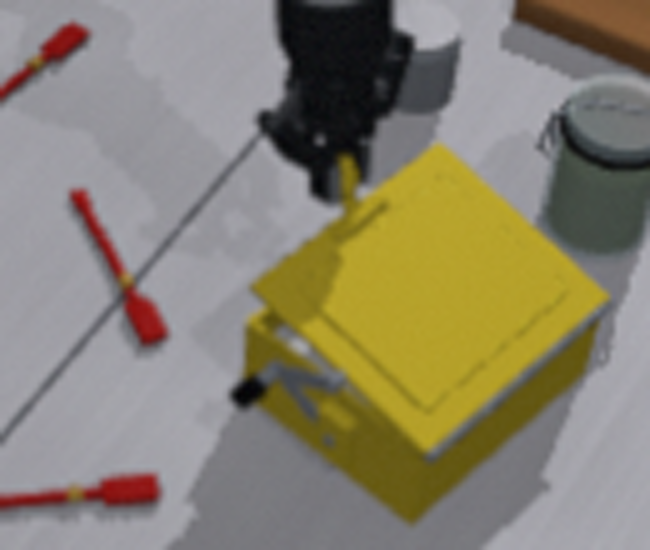

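```bash
python3 p2.py 0.7 -.004 6
```

```text
t 4.2 q [ 0.399  0.043  2.055 -0.114  0.929 -0.89 ] p [0.5086 0.2084 0.1474] f [-3.2 -0.7  0.6] w 22.9
dist mm [ 51.1 -10.7  74. ] deg [-0.4 28.6  0.6] n 6
[-0.07, 0.0, -0.073, -0.001, 0.053, 0.001]
[-0.063, 0.001, -0.078, -0.001, 0.053, 0.001]
[-0.057, 0.001, -0.083, -0.001, 0.053, 0.001]
[-0.049, 0.001, -0.088, -0.001, 0.053, 0.001]
[-0.042, 0.001, -0.091, -0.001, 0.053, 0.001]
[-0.034, 0.001, -0.095, -0.001, 0.053, 0.001]
```

```bash
python3 -m jog '[[-0.053,0,-0.086,0,0.053,0],[-0.053,0,-0.086,0,0.053,0],[-0.053,0,-0.086,0,0.053,0],[-0.053,0,-0.086,0,0.053,0],[-0.053,0,-0.086,0,0.053,0],[-0.053,0,-0.086,0,0.053,0],[0,0,0,0,0,0]]'; python3 p2.py 0.7 -.004;python3 p2.py 0.9 -.004 2;
```

```text
time_s: 4.78
tool_pos: [0.5638, 0.1955, 0.2214]
ee_rot: [0.109, 0.977, 0.018, -0.18]
ft_force: [-4.2, 0.0, 3.1]
gripper_width: 0.0227
t 4.78 q [ 0.21   0.341  1.59   0.146  1.545 -1.166] p [0.5638 0.1955 0.2214] f [-4.2  0.   3.1] w 22.7
dist mm [-4.   2.3 -0.1] deg [-0.4 -0.7  0.4] n 1
[0.028, 0.009, 0.011, -0.004, -0.008, 0.004]
t 4.78 q [ 0.21   0.341  1.59   0.146  1.545 -1.166] p [0.5638 0.1955 0.2214] f [-4.2  0.   3.1] w 22.7
dist mm [25.5 -4.6 20.1] deg [-0.4 10.7  0.3] n 2
[-0.057, 0.003, -0.093, -0.002, 0.06, 0.002]
[-0.048, 0.004, -0.098, -0.002, 0.06, 0.002]
```

```bash
python3 -m jog '[[-0.053,0.003,-0.086,0,0.053,0],[-0.053,0.003,-0.086,0,0.053,0],[-0.053,0.003,-0.086,0,0.053,0],[-0.03,0,-0.05,0,0.032,0],[0,0,0,0,0,0]]'; python3 p2.py 1.06 -.004; python3 - <<'E'
from h import *
f=grab('scene','s5.png')
z=lambda im,x0,y0,x1,y1,s:cv2.resize(im[y0:y1,x0:x1],None,fx=s,fy=s,interpolation=cv2.INTER_CUBIC)
cv2.imwrite('pics/z5.png',z(f['frame'],230,90,370,220,5))
E
```

```text
time_s: 5.2
tool_pos: [0.6082, 0.1851, 0.2481]
ee_rot: [0.105, 0.936, 0.034, -0.334]
ft_force: [-3.4, 1.2, 5.2]
gripper_width: 0.0226
t 5.2 q [ 0.141  0.593  1.28   0.234  1.914 -1.201] p [0.6082 0.1851 0.2481] f [-3.4  1.2  5.2] w 22.6
dist mm [ 7.2 -0.4  4.9] deg [-0.7  1.5  0.1] n 1
[-0.016, 0.008, -0.055, -0.007, 0.017, 0.002]
```

View pics/z5.png

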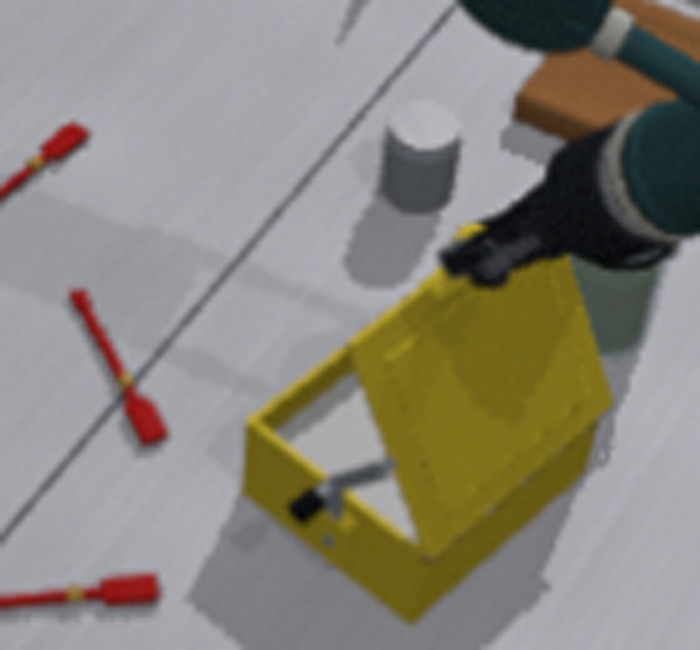

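```bash
python3 -m jog '[[-0.025,0.003,-0.042,0,0.027,0],[-0.025,0.003,-0.042,0,0.027,0],[0,0,0,0,0,0],[0,0,0,0,0,0]]'; python3 p2.py 1.09 -.004
```

```text
time_s: 5.58
tool_pos: [0.6226, 0.1817, 0.2532]
ee_rot: [0.104, 0.921, 0.036, -0.374]
ft_force: [-2.6, -1.4, 0.7]
gripper_width: 0.0224
t 5.58 q [ 0.127  0.668  1.189  0.257  2.013 -1.198] p [0.6226 0.1817 0.2532] f [-2.6 -1.4  0.7] w 22.4
dist mm [-2.2  1.8  1.5] deg [-0.8 -1.6  0. ] n 1
[0.019, 0.009, 0.005, -0.009, -0.018, 0.0]
```

```bash
python3 -m jog '[[0,0,0,0,0,0],[0,0,0,0,0,0],[0,0,0,0,0,0],[0,0,-0.06,0,0,0],[0,0,-0.2,0,0,0],[0,0,-0.2,0,0,0],[0,0,0,0,0,0]]' 55; cat > p3.py <<'E'
from kin import *
import sys
def kneept(deg): a=np.radians(deg); return c2w([10-59*np.cos(a),-131.5,40+59*np.sin(a)])[0]
def kpose(deg,L,T=0,back=0):
    # L lean out, T extra tilt about caddy y (tool z toward +x if >0)
    l,t=np.radians([L,T]); z=cv([np.sin(t)*np.cos(l),np.sin(l),-np.cos(l)*np.cos(t)])
    return kneept(deg)-z*back,frame(z,cv([1,0,0]))
if __name__=='__main__':
    for L in (30,45,60):
      for T in (0,20):
        for dg in (90,121):
          p,Rt=kpose(dg,L,T,0); q,e=ik(p,Rt); print(L,T,dg,p.round(3),q.round(2),round(e,4))
E
python3 p3.py; python3 - <<'E'
from h import *
st();f=grab('scene','s6.png')
z=lambda im,x0,y0,x1,y1,s:cv2.resize(im[y0:y1,x0:x1],None,fx=s,fy=s,interpolation=cv2.INTER_CUBIC)
cv2.imwrite('pics/z6.png',z(f['frame'],230,90,370,220,5))
E
```

```text
time_s: 6.17
tool_pos: [0.6697, 0.1732, 0.3033]
ee_rot: [0.104, 0.921, 0.036, -0.373]
ft_force: [0.5, -0.3, 0.4]
gripper_width: 0.055
30 0 90 [0.574 0.059 0.099] [-0.24  0.22  2.05  0.64  0.99 -0.4 ] 0.0
30 0 121 [0.603 0.052 0.091] [-0.24  0.28  1.98  0.64  0.98 -0.4 ] 0.0
30 20 90 [0.574 0.059 0.099] [-0.24  0.07  2.26  0.91  0.69 -0.61] 0.0
30 20 121 [0.603 0.052 0.091] [-0.24  0.14  2.2   0.93  0.68 -0.63] 0.0
45 0 90 [0.574 0.059 0.099] [-0.36  0.3   2.06  0.9   1.11 -0.69] 0.0
45 0 121 [0.603 0.052 0.091] [-0.36  0.36  2.    0.9   1.11 -0.68] 0.0
45 20 90 [0.574 0.059 0.099] [-0.38  0.2   2.24  1.15  0.94 -0.88] 0.0
45 20 121 [0.603 0.052 0.091] [-0.38  0.26  2.18  1.16  0.93 -0.88] 0.0
60 0 90 [0.574 0.059 0.099] [-0.46  0.43  2.06  1.07  1.29 -0.91] 0.0
60 0 121 [0.603 0.052 0.091] [-0.45  0.49  1.99  1.08  1.29 -0.9 ] 0.0
60 20 90 [0.574 0.059 0.099] [-0.48  0.38  2.18  1.24  1.2  -1.03] 0.0
60 20 121 [0.603 0.052 0.091] [-0.47  0.43  2.12  1.25  1.19 -1.02] 0.0
t 6.17 q [ 0.112  0.74   0.981  0.262  2.146 -1.176] p [0.6697 0.1732 0.3033] f [ 0.5 -0.3  0.4] w 55.0
```

View pics/z6.png

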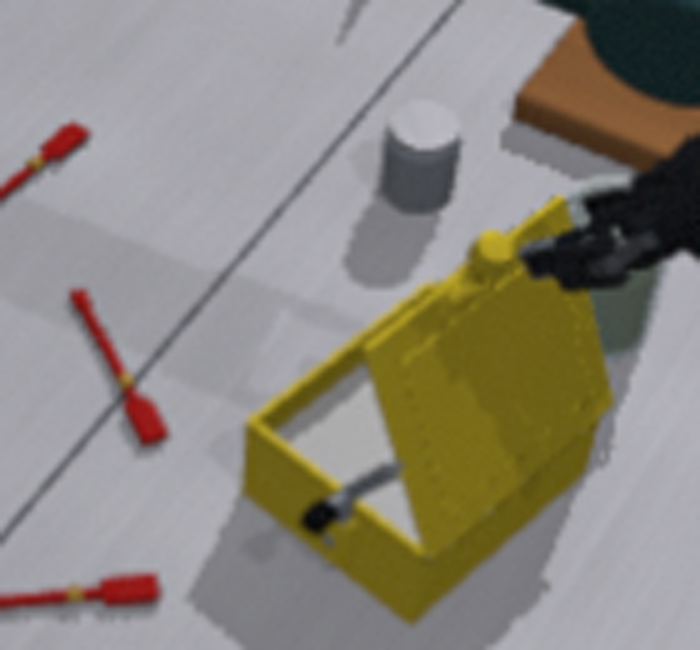

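```bash
cat >> h.py <<'E'
def caddyplane(f,uv,ymm):
    o,d=rays(f,uv); o=(RC.T@(o-CO))*1000; d=d@RC; t=(ymm-o[1])/d[:,1]; return o+d*t[:,None]
def blackknee(f,c,r=12):
    x0,y0=int(c[0]-r),int(c[1]-r); s=f['frame'][y0:y0+2*r,x0:x0+2*r].max(2)<45
    n,l,stt,ce=cv2.connectedComponentsWithStats(s.astype(np.uint8)); i=1+np.argmax(stt[1:,4]); return ce[i]+[x0,y0],stt[i,4]
E
python3 - <<'E'
from h import *
f=load('scene'); c,n=blackknee(f,(294,193.6)); P=caddyplane(f,[c],-131.5)[0]; print(c,n,P, np.hypot(P[0]-10,P[2]-40), np.degrees(np.arctan2(P[2]-40,10-P[0])))
E
```

```text
[293.23076923 193.07692308] 26 [  18.16025596 -131.5          96.91895056] 57.500927904557976 98.1586860792281
```

```bash
python3 - <<'E'
from p3 import *
p,Rt=kpose(98,45,0,.10); print(p)
w=np.array([.63,-.06,.32]); plan(w,Rt)
s=observe();q,e=ik(w,near(Rt,R.from_quat(s['ee_rot'])),s['qpos']);print(q.round(2),e)
E
```

```text
[ 0.56575507 -0.0113266   0.16913649]
dist mm [ -38.7 -233.6   18.2] deg [-64.    1.3  64.3] n 14
[0.001, -0.113, -0.01, -0.051, 0.001, 0.051]
[-0.008, -0.111, -0.018, -0.051, 0.001, 0.051]
[-0.017, -0.108, -0.027, -0.051, 0.001, 0.051]
[-0.026, -0.104, -0.036, -0.051, 0.001, 0.051]
[-0.034, -0.099, -0.044, -0.051, 0.001, 0.051]
[-0.041, -0.092, -0.052, -0.051, 0.001, 0.051]
[-0.048, -0.084, -0.059, -0.051, 0.001, 0.051]
[-0.054, -0.075, -0.065, -0.051, 0.001, 0.051]
[-0.06, -0.065, -0.071, -0.051, 0.001, 0.051]
[-0.065, -0.054, -0.076, -0.051, 0.001, 0.051]
[-0.068, -0.042, -0.08, -0.051, 0.001, 0.051]
[-0.071, -0.03, -0.083, -0.051, 0.001, 0.051]
[-0.073, -0.018, -0.085, -0.051, 0.001, 0.051]
[-0.074, -0.005, -0.086, -0.051, 0.001, 0.051]
[-0.5   0.22  1.7   0.75  1.51 -0.44] 2.7700064464397656e-13
```

```bash
python3 -m jog '[[0,-0.11,-0.03,-0.051,0,0.051],[-0.01,-0.11,-0.03,-0.051,0,0.051],[-0.017,-0.11,-0.03,-0.051,0,0.051],[-0.026,-0.104,-0.036,-0.051,0,0.051],[-0.034,-0.1,-0.044,-0.051,0,0.051],[-0.041,-0.092,-0.052,-0.051,0,0.051],[-0.048,-0.084,-0.06,-0.051,0,0.051],[-0.054,-0.075,-0.065,-0.051,0,0.051]]' 45;  python3 - <<'E'
from p3 import *
st()
p,Rt=kpose(98,45,0,.10)
w=np.array([.61,-.04,.25]); plan(w,Rt)
E
```

```text
time_s: 6.88
tool_pos: [0.6468, 0.0457, 0.308]
ee_rot: [0.506, 0.777, 0.205, -0.314]
ft_force: [-1.1, -0.8, 0.4]
gripper_width: 0.0448
t 6.88 q [-0.254  0.439  1.43   0.591  1.773 -0.702] p [0.6468 0.0457 0.308 ] f [-1.1 -0.8  0.4] w 44.8
dist mm [-36.8 -85.7 -58. ] deg [-25.9   0.9  26.5] n 6
[-0.095, -0.076, -0.003, -0.048, 0.002, 0.049]
[-0.101, -0.068, -0.009, -0.048, 0.002, 0.049]
[-0.106, -0.059, -0.014, -0.048, 0.002, 0.049]
[-0.11, -0.05, -0.018, -0.048, 0.002, 0.049]
[-0.113, -0.04, -0.022, -0.048, 0.002, 0.049]
[-0.116, -0.029, -0.025, -0.048, 0.002, 0.049]
```

```bash
python3 -m jog '[[-0.09,-0.09,-0.003,-0.048,0,0.049],[-0.1,-0.075,-0.009,-0.048,0,0.049],[-0.105,-0.06,-0.014,-0.048,0,0.049],[-0.11,-0.05,-0.018,-0.048,0,0.049],[-0.113,-0.04,-0.022,-0.048,0,0.049],[-0.115,-0.03,-0.025,-0.048,0,0.049],[0,0,0,0,0,0]]' 45;  python3 - <<'E'
from p3 import *
st()
p,Rt=kpose(98,45,0,.08)
plan(p,Rt)
E
```

```text
time_s: 7.47
tool_pos: [0.5958, -0.0463, 0.2448]
ee_rot: [0.739, 0.56, 0.299, -0.225]
ft_force: [-0.8, 0.9, -1.2]
gripper_width: 0.0446
t 7.47 q [-0.51   0.192  1.872  0.761  1.369 -0.508] p [ 0.5958 -0.0463  0.2448] f [-0.8  0.9 -1.2] w 44.6
dist mm [-26.9  48.7 -89.8] deg [ 1.9  1.  -1.8] n 3
[-0.075, -0.087, 0.205, 0.007, 0.004, -0.007]
[-0.075, -0.086, 0.205, 0.007, 0.004, -0.007]
[-0.076, -0.084, 0.206, 0.007, 0.004, -0.007]
```

```bash
python3 -m jog '[[-0.075,-0.087,0.2,0.007,0.004,-0.007],[-0.075,-0.086,0.2,0.007,0.004,-0.007],[-0.075,-0.085,0.2,0.007,0.004,-0.007],[0,0,0,0,0,0]]' 45;  python3 - <<'E'
from p3 import *
st()
p,Rt=kpose(98,45,0,.03); plan(p,Rt)
p,Rt=kpose(98,45,0,.002); plan(p,Rt)
f=grab('scene','s7.png');g=grab('top')
z=lambda im,x0,y0,x1,y1,s:cv2.resize(im[y0:y1,x0:x1],None,fx=s,fy=s,interpolation=cv2.INTER_CUBIC)
cv2.imwrite('pics/z7.png',np.hstack([z(f['frame'],250,140,350,230,4),z(g['frame'],180,110,280,200,4)]))
E
```

```text
time_s: 7.8
tool_pos: [0.5673, 0.0018, 0.1567]
ee_rot: [0.722, 0.576, 0.302, -0.234]
ft_force: [-1.2, 1.2, -0.6]
gripper_width: 0.0448
t 7.8 q [-0.462  0.236  2.014  0.814  1.243 -0.655] p [0.5673 0.0018 0.1567] f [-1.2  1.2 -0.6] w 44.8
dist mm [  9.8  35.1 -37. ] deg [0.3 0.1 0.5] n 2
[-0.001, 0.004, 0.173, 0.002, 0.0, 0.003]
[-0.001, 0.005, 0.173, 0.002, 0.0, 0.003]
dist mm [ 14.3  54.4 -56.8] deg [0.3 0.1 0.5] n 3
[-0.001, 0.002, 0.178, 0.001, 0.0, 0.002]
[-0.001, 0.003, 0.178, 0.001, 0.0, 0.002]
[-0.001, 0.003, 0.178, 0.001, 0.0, 0.002]
```

View pics/z7.png

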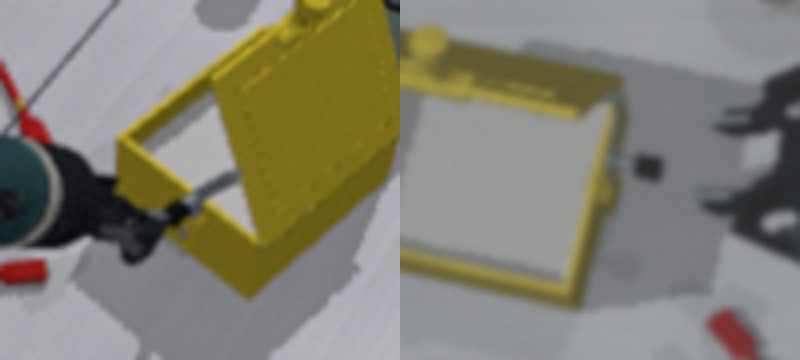

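```bash
python3 -m jog '[[0,0.003,0.178,0,0,0],[0,0.003,0.178,0,0,0],[0,0.003,0.17,0,0,0],[0,0,0,0,0,0]]' 45;  python3 - <<'E'
from p3 import *
st()
p,Rt=kpose(98,45,0,.002); plan(p,Rt)
f=grab('scene','s8.png');g=grab('top')
z=lambda im,x0,y0,x1,y1,s:cv2.resize(im[y0:y1,x0:x1],None,fx=s,fy=s,interpolation=cv2.INTER_CUBIC)
cv2.imwrite('pics/z8.png',np.hstack([z(f['frame'],250,140,350,230,4),z(g['frame'],180,110,280,200,4)]))
E
```

```text
time_s: 8.23
tool_pos: [0.6008, 0.049, 0.1174]
ee_rot: [0.721, 0.579, 0.311, -0.221]
ft_force: [-0.5, 0.3, -0.5]
gripper_width: 0.0452
t 8.23 q [-0.364  0.3    2.021  0.898  1.117 -0.685] p [0.6008 0.049  0.1174] f [-0.5  0.3 -0.5] w 45.2
dist mm [-19.3   7.1 -17.6] deg [1.9 0.2 1.5] n 1
[-0.067, -0.141, 0.09, 0.021, 0.002, 0.017]
```

View pics/z8.png

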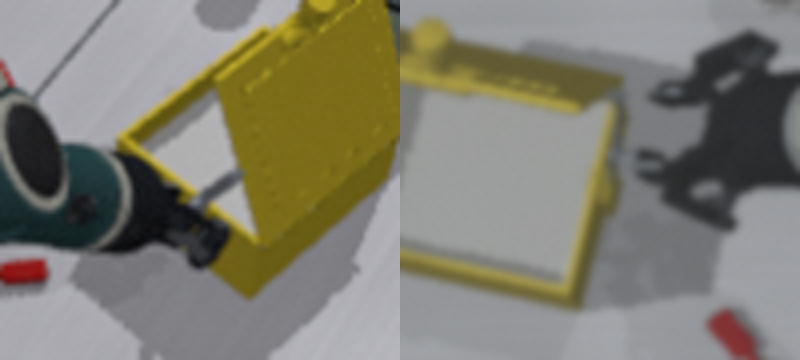

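```bash
python3 -m jog '[[0,0,-0.1,0,0,0],[0,0,-0.12,0,0,0],[-0.025,-0.07,0,0.01,0,0.008],[-0.02,-0.06,0,0.01,0,0.008],[0,0,0,0,0,0]]' 45;  python3 - <<'E'
from p3 import *
st()
p,Rt=kpose(98,45,0,.03); plan(p,Rt)
E
```

```text
time_s: 8.75
tool_pos: [0.5803, 0.0164, 0.149]
ee_rot: [0.724, 0.576, 0.303, -0.228]
ft_force: [-0.2, 0.5, -0.8]
gripper_width: 0.0449
t 8.75 q [-0.428  0.249  2.012  0.835  1.204 -0.647] p [0.5803 0.0164 0.149 ] f [-0.2  0.5 -0.8] w 44.9
dist mm [ -3.2  20.5 -29.4] deg [0.9 0.4 0.6] n 1
[-0.046, -0.056, 0.229, 0.01, 0.004, 0.007]
```

```bash
python3 -m jog '[[-0.023,-0.03,0.06,0.005,0.002,0.003],[-0.023,-0.026,0.06,0.005,0.002,0.003],[0,0,0.06,0,0,0],[0,0,0,0,0,0]]' 45;  python3 - <<'E'
from p3 import *
st()
p,Rt=kpose(98,45,0,.002); plan(p,Rt)
E
```

```text
time_s: 9.08
tool_pos: [0.5746, 0.0321, 0.123]
ee_rot: [0.725, 0.573, 0.3, -0.237]
ft_force: [-0.4, -0.9, -0.1]
gripper_width: 0.045
t 9.08 q [-0.408  0.279  2.038  0.857  1.171 -0.667] p [0.5746 0.0321 0.123 ] f [-0.4 -0.9 -0.1] w 45.0
dist mm [  7.   24.  -23.1] deg [ 0.1  0.  -0.1] n 1
[0.009, 0.009, 0.227, 0.001, 0.0, -0.001]
```

```bash
python3 -m jog '[[0.003,0.003,0.07,0,0,0],[0.003,0.003,0.07,0,0,0],[0.003,0.003,0.06,0,0,0],[0,0,0,0,0,0]]' 45;  python3 - <<'E'
from p3 import *
st()
p,Rt=kpose(98,45,0,.002); plan(p,Rt)
f=grab('scene','s9.png');g=grab('top')
z=lambda im,x0,y0,x1,y1,s:cv2.resize(im[y0:y1,x0:x1],None,fx=s,fy=s,interpolation=cv2.INTER_CUBIC)
cv2.imwrite('pics/z9.png',np.hstack([z(f['frame'],250,140,350,230,4),z(g['frame'],180,110,280,200,4)]))
E
```

```text
time_s: 9.42
tool_pos: [0.5799, 0.0577, 0.0979]
ee_rot: [0.725, 0.573, 0.299, -0.24]
ft_force: [-0.1, -0.5, 0.8]
gripper_width: 0.0453
t 9.42 q [-0.361  0.314  2.051  0.894  1.118 -0.681] p [0.5799 0.0577 0.0979] f [-0.1 -0.5  0.8] w 45.3
dist mm [ 1.7 -1.6  2. ] deg [-0.2 -0.  -0.2] n 1
[0.004, 0.013, -0.015, -0.002, -0.0, -0.003]
```

View pics/z9.png

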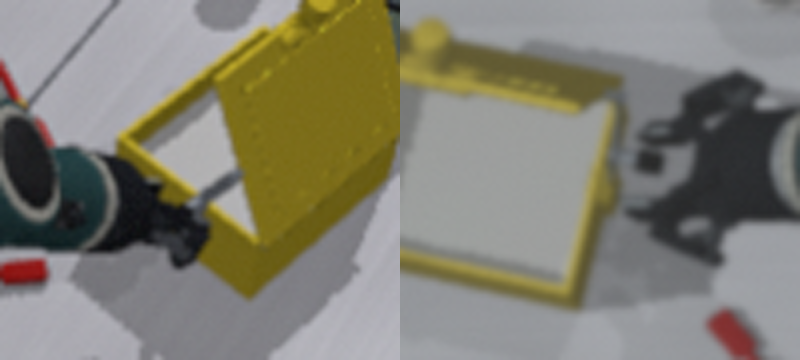

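```bash
python3 -m jog '[[0.004,0.02,-0.02,0,0,0],[0,0,0,0,0,0],[0,0,0,0,0,0],[0,0,0,0,0,0]]' 8;  python3 - <<'E'
from p3 import *
st()
p,Rt=kpose(98,45,0,.002); plan(p,Rt)
for d in (105,111,117,123): p,Rt=kpose(d,45,0,.002); plan(p,Rt,n=1)
E
```

```text
time_s: 9.85
tool_pos: [0.5839, 0.0538, 0.1023]
ee_rot: [0.724, 0.573, 0.299, -0.238]
ft_force: [2.1, 3.6, -4.0]
gripper_width: 0.0156
t 9.85 q [-0.365  0.314  2.04   0.888  1.125 -0.676] p [0.5839 0.0538 0.1023] f [ 2.1  3.6 -4. ] w 15.6
dist mm [-2.4  2.3 -2.5] deg [-0.1  0.  -0.1] n 1
[-0.004, -0.019, 0.02, -0.001, 0.0, -0.001]
dist mm [ 4.5  0.7 -3.9] deg [-0.1  0.  -0.1] n 1
[-0.01, 0.028, 0.027, -0.001, 0.0, -0.001]
dist mm [10.2 -0.7 -5.8] deg [-0.1  0.  -0.1] n 1
[-0.019, 0.067, 0.035, -0.001, 0.0, -0.001]
dist mm [15.7 -1.9 -8.4] deg [-0.1  0.  -0.1] n 1
[-0.031, 0.105, 0.047, -0.001, 0.0, -0.001]
dist mm [ 20.9  -3.2 -11.4] deg [-0.1  0.  -0.1] n 1
[-0.046, 0.141, 0.062, -0.001, 0.0, -0.001]
```

```bash
python3 -m jog '[[-0.005,0.03,0.006,0,0,0],[-0.008,0.036,0.008,0,0,0],[-0.01,0.036,0.01,0,0,0],[0,0,0,0,0,0]]';  python3 - <<'E'
from p3 import *
st()
for d in (111,121): p,Rt=kpose(d,45,0,.006); plan(p,Rt,n=1)
E
```

```text
time_s: 10.18
tool_pos: [0.5984, 0.0505, 0.0974]
ee_rot: [0.724, 0.574, 0.299, -0.24]
ft_force: [0.6, 2.2, -2.5]
gripper_width: 0.0157
t 10.18 q [-0.361  0.346  2.007  0.889  1.127 -0.673] p [0.5984 0.0505 0.0974] f [ 0.6  2.2 -2.5] w 15.7
dist mm [-4.9 -0.1  1.9] deg [-0.3 -0.1 -0.1] n 1
[0.003, -0.031, -0.015, -0.003, -0.001, -0.001]
dist mm [ 4.1 -2.2 -2.6] deg [-0.3 -0.1 -0.1] n 1
[-0.018, 0.03, 0.006, -0.003, -0.001, -0.001]
```

```bash
python3 -m jog '[[-0.012,0.03,0.012,0,0,0],[-0.01,0.02,0.01,0,0,0],[0,0,0,0,0,0]]';  python3 - <<'E'
from p3 import *
st()
for d in (121,): p,Rt=kpose(d,45,0,.006); plan(p,Rt,n=1)
f=grab('scene','s10.png');g=grab('top')
z=lambda im,x0,y0,x1,y1,s:cv2.resize(im[y0:y1,x0:x1],None,fx=s,fy=s,interpolation=cv2.INTER_CUBIC)
cv2.imwrite('pics/z10.png',np.hstack([z(f['frame'],250,140,350,230,4),z(g['frame'],180,110,280,200,4)]))
E
```

```text
time_s: 10.43
tool_pos: [0.6026, 0.0496, 0.0951]
ee_rot: [0.721, 0.576, 0.298, -0.245]
ft_force: [-3.0, -0.7, 0.7]
gripper_width: 0.0158
t 10.43 q [-0.362  0.364  1.99   0.886  1.139 -0.676] p [0.6026 0.0496 0.0951] f [-3.  -0.7  0.7] w 15.8
dist mm [-0.1 -1.3 -0.3] deg [-0.9 -0.4  0.1] n 1
[-0.008, 0.001, -0.005, -0.01, -0.004, 0.001]
```

View pics/z10.png

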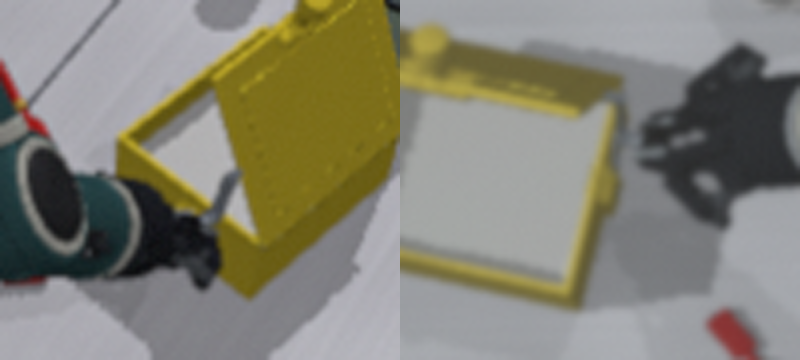

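```bash
python3 -m jog '[[-0.01,0.03,0.01,0,0,0],[-0.01,0.03,0.01,0,0,0]]';  python3 - <<'E'
from p3 import *
st()
for d in (121,): p,Rt=kpose(d,45,0,.006); plan(p,Rt,n=1)
E
```

```text
time_s: 10.7
tool_pos: [0.6039, 0.0497, 0.0942]
ee_rot: [0.716, 0.579, 0.295, -0.254]
ft_force: [-27.0, -12.3, 25.6]
gripper_width: 0.0159
t 10.7 q [-0.362  0.38   1.974  0.879  1.159 -0.676] p [0.6039 0.0497 0.0942] f [-27.  -12.3  25.6] w 15.9
dist mm [-1.4 -1.4  0.6] deg [-2.  -0.8  0.2] n 1
[-0.005, -0.007, -0.011, -0.022, -0.009, 0.003]
```

```bash
python3 -m jog '[[0.003,-0.01,-0.003,0.015,0.005,0],[0,0,0,0,0,0],[0,0,0,0,0,0]]' 40; python3 -m jog '[[0,0,0,0,0,0],[0,0,-0.05,0,0,0],[0,0,-0.08,0,0,0],[0,0,-0.1,0,0,0],[0,0,-0.15,0,0,0],[0,0,-0.2,0,0,0],[0,0,-0.2,0,0,0],[0,0,0,0,0,0]]';  python3 - <<'E'
from p3 import *
st()
f=grab('scene','s11.png')
z=lambda im,x0,y0,x1,y1,s:cv2.resize(im[y0:y1,x0:x1],None,fx=s,fy=s,interpolation=cv2.INTER_CUBIC)
cv2.imwrite('pics/z11.png',z(f['frame'],230,90,370,220,5))
E
```

```text
time_s: 10.95
tool_pos: [0.6036, 0.0485, 0.096]
ee_rot: [0.712, 0.581, 0.292, -0.264]
ft_force: [-0.4, -0.6, -0.3]
gripper_width: 0.0403
time_s: 11.62
tool_pos: [0.5912, -0.0419, 0.1827]
ee_rot: [0.713, 0.581, 0.292, -0.262]
ft_force: [0.1, 0.4, 0.6]
gripper_width: 0.0398
t 11.62 q [-0.508  0.311  1.87   0.761  1.376 -0.622] p [ 0.5912 -0.0419  0.1827] f [0.1 0.4 0.6] w 39.8
```

View pics/z11.png

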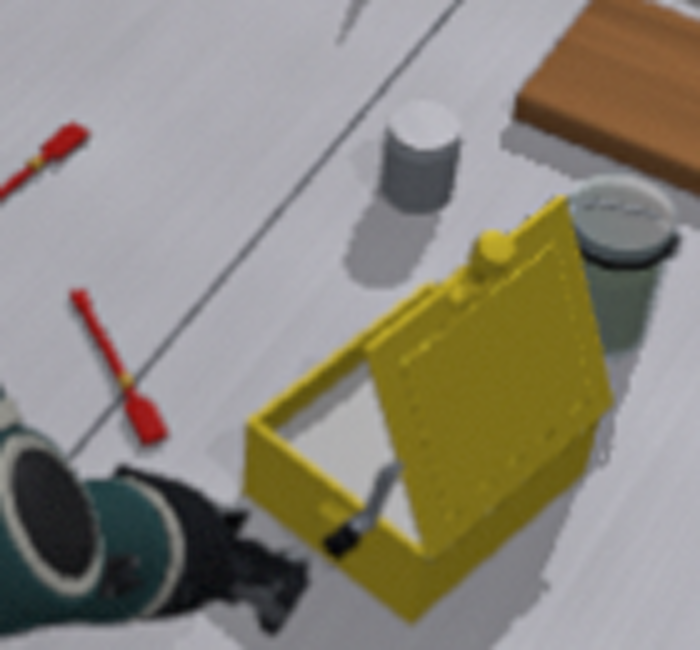

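```bash
python3 - <<'E'
from p3 import *
f=load('scene'); c,n=blackknee(f,(298.5,198.5),10); P=caddyplane(f,[c],-131.5)[0]; print(c,n,P, np.hypot(P[0]-10,P[2]-40), np.degrees(np.arctan2(P[2]-40,10-P[0])))
# bombilla grasp pose
d=np.array([-np.cos(np.radians(5.2)),-np.sin(np.radians(5.2)),0])
o=np.array([.4365,-.1785,.0])
for tilt in (0,):
    Rt=frame([0,0,-1],[-d[1],d[0],0]); p=o+[0,0,.12]; plan(p,Rt)
    s=observe(); print(ik(p,Rt), ik(o+[0,0,.014],Rt))
E
```

```text
[297.83333333 197.83333333] 24 [  38.85928524 -131.5          91.16702846] 58.74455843231808 119.42391678770552
dist mm [-154.2 -137.8  -61.2] deg [-31.3 -38.1  68.9] n 13
[-0.083, -0.063, -0.037, -0.027, -0.033, 0.059]
[-0.09, -0.054, -0.035, -0.027, -0.033, 0.059]
[-0.096, -0.044, -0.033, -0.027, -0.033, 0.059]
[-0.101, -0.033, -0.029, -0.027, -0.033, 0.059]
[-0.105, -0.023, -0.025, -0.027, -0.033, 0.059]
[-0.108, -0.012, -0.02, -0.027, -0.033, 0.059]
[-0.11, -0.001, -0.015, -0.027, -0.033, 0.059]
[-0.11, 0.01, -0.009, -0.027, -0.033, 0.059]
[-0.109, 0.02, -0.003, -0.027, -0.033, 0.059]
[-0.106, 0.03, 0.003, -0.027, -0.033, 0.059]
[-0.103, 0.04, 0.01, -0.027, -0.033, 0.059]
[-0.098, 0.048, 0.017, -0.027, -0.033, 0.059]
[-0.092, 0.056, 0.024, -0.027, -0.033, 0.059]
(array([-4.41009881e-01, -5.50932414e-03,  2.15325437e+00, -4.11849391e-12,
        9.93847610e-01,  1.03902932e+00]), np.float64(1.4991108520590915e-11)) (array([-4.41009880e-01,  1.58992761e-01,  2.21846333e+00, -2.37324413e-09,
        7.64136572e-01,  1.03902933e+00]), np.float64(6.7652238562790154e-09))
```

```bash
cat > p4.py <<'E'
from kin import *
def place(phi,L,cx,cy,zz):
    # straw line at caddy angle phi deg; lean L toward front
    a=np.radians(phi);l=np.radians(L);u=np.array([np.cos(a),np.sin(a),0]);n=np.array([np.sin(a),-np.cos(a),0])
    z=np.sin(l)*n-np.cos(l)*np.array([0,0,1]); y=np.cos(l)*n+np.sin(l)*np.array([0,0,1])
    return c2w([cx,cy,zz])[0],cv(z),frame(cv(z),cv(y))
d=np.array([-np.cos(np.radians(5.2)),-np.sin(np.radians(5.2)),0]); o=np.array([.4365,-.1785,0])
RB=frame([0,0,-1],[-d[1],d[0],0])
if __name__=='__main__':
    for phi in (65,115,60,120):
        for L in (0,12,20):
            p,z,Rt=place(phi,L,-25,0,70); q,e=ik(p,Rt); print(phi,L,q.round(2),round(e,3))
E
python3 p4.py
```

```text
65 0 [0.29 0.29 1.91 0.   0.93 0.96] 0.0
65 12 [ 0.39  0.25  1.99 -0.25  0.81  1.22] 0.0
65 20 [ 0.46  0.23  2.04 -0.46  0.77  1.44] 0.0
115 0 [0.29 0.29 1.91 0.   0.93 0.08] 0.0
115 12 [ 0.3   0.19  2.07 -0.03  0.68  0.12] 0.0
115 20 [ 0.31  0.13  2.17 -0.07  0.5   0.16] 0.0
60 0 [0.29 0.29 1.91 0.   0.93 1.04] 0.0
60 12 [ 0.39  0.26  1.98 -0.26  0.83  1.32] 0.0
60 20 [ 0.47  0.25  2.02 -0.46  0.8   1.53] 0.0
120 0 [ 0.29  0.29  1.91  0.    0.93 -0.  ] 0.0
120 12 [ 0.29  0.19  2.07  0.    0.68 -0.01] 0.0
120 20 [ 0.29  0.13  2.17  0.    0.5  -0.01] 0.0
```

```bash
python3 -m jog '[[-0.083,-0.063,-0.037,-0.027,-0.033,0.059],[-0.09,-0.054,-0.035,-0.027,-0.033,0.059],[-0.096,-0.044,-0.033,-0.027,-0.033,0.059],[-0.1,-0.033,-0.029,-0.027,-0.033,0.059],[-0.105,-0.023,-0.025,-0.027,-0.033,0.059],[-0.108,-0.012,-0.02,-0.027,-0.033,0.059],[-0.11,0,-0.015,-0.027,-0.033,0.059],[-0.11,0.01,-0.009,-0.027,-0.033,0.059]]' 40; python3 - <<'E'
from p4 import *
st(); plan(o+[0,0,.11],RB)
E
```

```text
time_s: 12.33
tool_pos: [0.4886, -0.1283, 0.14]
ee_rot: [0.956, 0.252, 0.112, -0.1]
ft_force: [-0.3, -0.4, -0.9]
gripper_width: 0.0399
t 12.33 q [-0.505  0.01   2.128  0.358  1.009  0.357] p [ 0.4886 -0.1283  0.14  ] f [-0.3 -0.4 -0.9] w 39.9
dist mm [-52.1 -50.2 -30. ] deg [-11.  -13.5  24.2] n 5
[-0.1, 0.027, 0.01, -0.024, -0.03, 0.054]
[-0.097, 0.035, 0.016, -0.024, -0.03, 0.054]
[-0.093, 0.042, 0.022, -0.024, -0.03, 0.054]
[-0.088, 0.049, 0.028, -0.024, -0.03, 0.054]
[-0.082, 0.055, 0.034, -0.024, -0.03, 0.054]
```

```bash
python3 -m jog '[[-0.1,0.027,0,-0.024,-0.03,0.054],[-0.097,0.035,0.01,-0.024,-0.03,0.054],[-0.093,0.042,0.02,-0.024,-0.03,0.054],[-0.088,0.049,0.02,-0.024,-0.03,0.054],[-0.08,0.055,0.03,-0.024,-0.03,0.054],[0,0,0,0,0,0],[0,0,0,0,0,0]]' 40; python3 - <<'E'
from p4 import *
st(); plan(o+[0,0,.06],RB)
f=grab('scene','s12.png');g=grab('top')
z=lambda im,x0,y0,x1,y1,s:cv2.resize(im[y0:y1,x0:x1],None,fx=s,fy=s,interpolation=cv2.INTER_CUBIC)
cv2.imwrite('pics/z12.png',np.hstack([z(f['frame'],160,170,260,260,4),z(g['frame'],270,150,370,240,4)]))
E
```

```text
time_s: 12.92
tool_pos: [0.4266, -0.1764, 0.111]
ee_rot: [0.999, 0.034, -0.008, 0.002]
ft_force: [-0.0, -0.2, 0.2]
gripper_width: 0.0404
t 12.92 q [-0.438 -0.005  2.172 -0.014  0.986  1.072] p [ 0.4266 -0.1764  0.111 ] f [-0.  -0.2  0.2] w 40.4
dist mm [  9.9  -2.1 -51. ] deg [ 0.2  0.9 -1.3] n 2
[0.035, 0.008, 0.169, 0.001, 0.005, -0.007]
[0.034, 0.009, 0.17, 0.001, 0.005, -0.007]
```

View pics/z12.png

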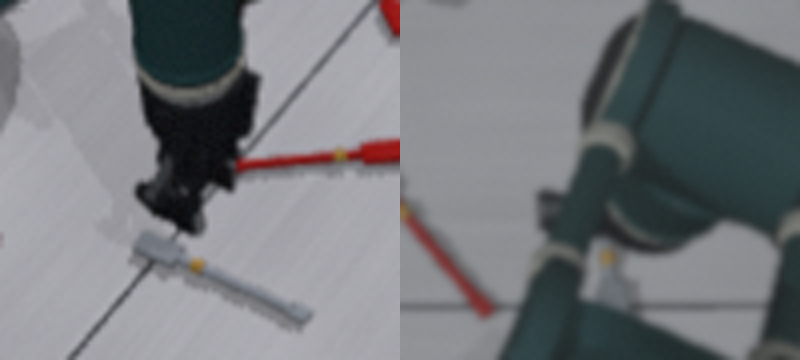

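```bash
python3 -m jog '[[0.035,0.007,0.13,0,0.005,-0.006],[0.03,0.007,0.13,0,0.005,-0.006],[0,0,0.13,0,0,0],[0,0,0.1,0,0,0],[0,0,0,0,0,0]]' 35; python3 - <<'E'
from p4 import *
st(); plan(o+[0,0,.019],RB)
f=grab('scene','s13.png')
z=lambda im,x0,y0,x1,y1,s:cv2.resize(im[y0:y1,x0:x1],None,fx=s,fy=s,interpolation=cv2.INTER_CUBIC)
cv2.imwrite('pics/z13.png',z(f['frame'],160,170,260,260,6))
E
```

```text
time_s: 13.43
tool_pos: [0.4417, -0.1794, 0.0387]
ee_rot: [0.999, 0.047, 0.007, 0.002]
ft_force: [-0.5, 0.3, 0.4]
gripper_width: 0.0348
t 13.43 q [-0.44   0.116  2.208  0.004  0.805  1.034] p [ 0.4417 -0.1794  0.0387] f [-0.5  0.3  0.4] w 34.8
dist mm [ -5.2   0.9 -19.7] deg [ 0.2 -0.8  0.2] n 1
[-0.036, -0.01, 0.131, 0.003, -0.009, 0.002]
```

View pics/z13.png

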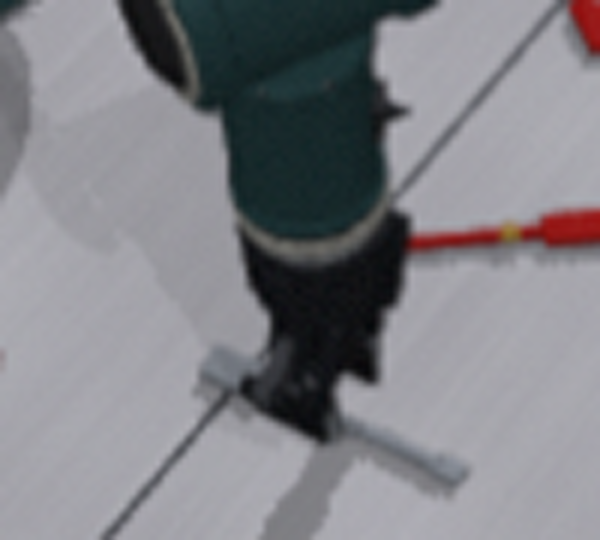

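```bash
python3 -m jog '[[-0.015,-0.005,0.065,0,-0.004,0],[-0.015,-0.005,0.06,0,-0.004,0],[0,0,0,0,0,0]]' 30; python3 -m jog '[[0,0,0,0,0,0],[0,0,0,0,0,0],[0,0,0,0,0,0]]' 2; python3 -c "
from p4 import *
st(); plan(o+[0,0,.016],RB)"
```

```text
time_s: 13.73
tool_pos: [0.4398, -0.1798, 0.0223]
ee_rot: [0.999, 0.047, 0.003, 0.003]
ft_force: [-0.8, 0.6, -0.4]
gripper_width: 0.0299
time_s: 13.98
tool_pos: [0.4407, -0.18, 0.0238]
ee_rot: [0.999, 0.047, 0.003, 0.003]
ft_force: [-2.5, 1.6, 5.8]
gripper_width: 0.002
t 13.98 q [-0.438  0.143  2.213 -0.004  0.777  1.041] p [ 0.4407 -0.18    0.0238] f [-2.5  1.6  5.8] w 2.0
dist mm [-4.2  1.5 -7.8] deg [ 0.4 -0.4  0.2] n 1
[-0.027, -0.013, 0.052, 0.004, -0.004, 0.002]
```

```bash
python3 -m jog '[[0,0,-0.02,0,0,0],[0,0,0,0,0,0]]' 30; python3 -m jog '[[-0.01,-0.005,0.04,0,0,0],[-0.01,-0.005,0.035,0,0,0],[0,0,0,0,0,0]]' 30;python3 - <<'E'
from p4 import *
st(); plan(o+[0,0,.016],RB)
f=grab('scene','s14.png')
z=lambda im,x0,y0,x1,y1,s:cv2.resize(im[y0:y1,x0:x1],None,fx=s,fy=s,interpolation=cv2.INTER_CUBIC)
cv2.imwrite('pics/z14.png',z(f['frame'],160,170,260,260,6))
E
```

```text
time_s: 14.15
tool_pos: [0.4417, -0.1804, 0.0283]
ee_rot: [0.999, 0.047, 0.004, 0.004]
ft_force: [0.3, -0.2, 0.4]
gripper_width: 0.0254
time_s: 14.4
tool_pos: [0.4398, -0.1797, 0.0174]
ee_rot: [0.999, 0.047, 0.006, 0.005]
ft_force: [-0.2, 0.4, 0.0]
gripper_width: 0.0298
t 14.4 q [-0.439  0.149  2.222 -0.004  0.756  1.04 ] p [ 0.4398 -0.1797  0.0174] f [-0.2  0.4  0. ] w 29.8
dist mm [-3.3  1.2 -1.4] deg [ 0.6 -0.7  0.2] n 1
[-0.021, -0.01, 0.009, 0.006, -0.007, 0.003]
```

View pics/z14.png

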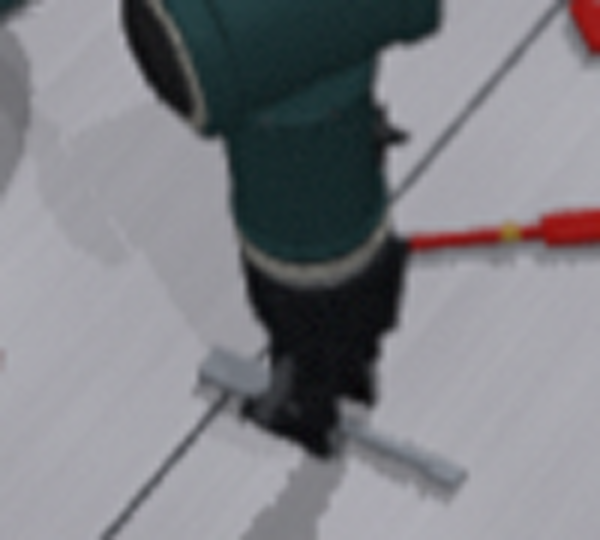

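```bash
python3 -m jog '[[-0.01,-0.005,0.006,0,0,0],[0,0,0,0,0,0],[0,0,0,0,0,0],[0,0,0,0,0,0]]' 2; python3 -c "
from p4 import *
st()"
```

```text
time_s: 14.78
tool_pos: [0.4378, -0.179, 0.0163]
ee_rot: [0.999, 0.047, 0.006, 0.004]
ft_force: [0.3, 0.7, 0.1]
gripper_width: 0.0073
t 14.78 q [-0.439  0.148  2.226 -0.004  0.754  1.04 ] p [ 0.4378 -0.179   0.0163] f [0.3 0.7 0.1] w 7.3
```

```bash
cat > p5.py <<'E'
import sys
from p4 import *
s=observe()
def tp(cx,cy,zt,L=12,phi=65):
    p,z,Rt=place(phi,L,cx,cy,zt); return p-z*.0113,Rt
if __name__=='__main__':
    a=[float(x) for x in sys.argv[1:4]]; st(); p,Rt=tp(*a); plan(p,Rt,n=int(sys.argv[4]) if len(sys.argv)>4 else None,maxmm=25)
E
python3 -m jog '[[0,0,-0.1,0,0,0],[0,0,-0.2,0,0,0],[0,0,-0.2,0,0,0],[0,0,-0.2,0,0,0],[0,0,0,0,0,0]]'; python3 p5.py -120 -40 150;python3 - <<'E'
from p4 import *
f=grab('scene','s15.png')
z=lambda im,x0,y0,x1,y1,s:cv2.resize(im[y0:y1,x0:x1],None,fx=s,fy=s,interpolation=cv2.INTER_CUBIC)
cv2.imwrite('pics/z15.png',z(f['frame'],130,140,260,260,5))
E
```

```text
time_s: 15.2
tool_pos: [0.4334, -0.1766, 0.1216]
ee_rot: [0.999, 0.047, 0.001, 0.002]
ft_force: [1.6, -0.9, 0.6]
gripper_width: 0.0071
t 15.2 q [-0.439 -0.017  2.162 -0.003  0.993  1.039] p [ 0.4334 -0.1766  0.1216] f [ 1.6 -0.9  0.6] w 7.1
dist mm [ 33.  356.2  39.5] deg [-11.    4.8 -46.2] n 15
[0.03, -0.156, -0.018, -0.008, 0.004, -0.034]
[0.038, -0.154, -0.02, -0.008, 0.004, -0.034]
[0.046, -0.152, -0.022, -0.008, 0.004, -0.034]
[0.055, -0.149, -0.023, -0.008, 0.004, -0.034]
[0.063, -0.145, -0.025, -0.008, 0.004, -0.034]
[0.07, -0.141, -0.026, -0.008, 0.004, -0.034]
[0.078, -0.137, -0.028, -0.008, 0.004, -0.034]
[0.085, -0.132, -0.029, -0.008, 0.004, -0.034]
[0.093, -0.127, -0.03, -0.008, 0.004, -0.034]
[0.099, -0.121, -0.031, -0.008, 0.004, -0.034]
[0.106, -0.115, -0.032, -0.008, 0.004, -0.034]
[0.112, -0.109, -0.033, -0.008, 0.004, -0.034]
[0.118, -0.103, -0.034, -0.008, 0.004, -0.034]
[0.124, -0.096, -0.034, -0.008, 0.004, -0.034]
[0.129, -0.088, -0.035, -0.008, 0.004, -0.034]
```

View pics/z15.png

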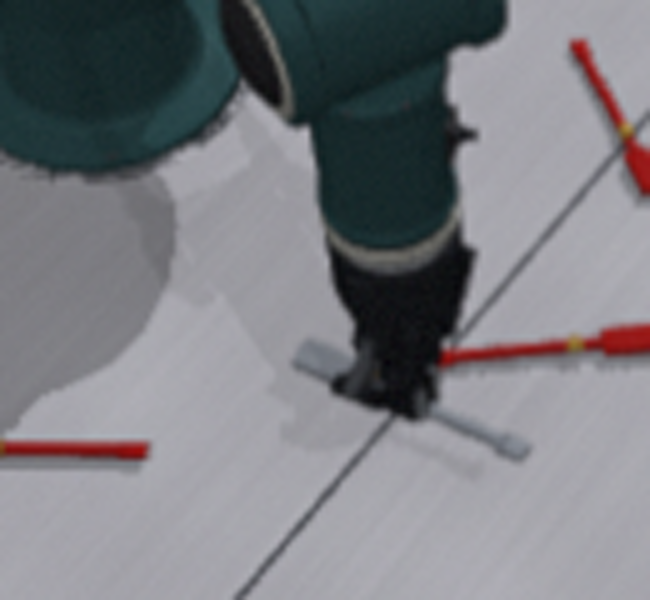

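```bash
python3 -m jog '[[0.03,-0.14,-0.04,-0.008,0.004,-0.034],[0.038,-0.15,-0.04,-0.008,0.004,-0.034],[0.046,-0.15,-0.04,-0.008,0.004,-0.034],[0.055,-0.15,-0.03,-0.008,0.004,-0.034],[0.063,-0.145,-0.025,-0.008,0.004,-0.034],[0.07,-0.14,-0.025,-0.008,0.004,-0.034],[0.078,-0.137,-0.025,-0.008,0.004,-0.034],[0.085,-0.132,-0.025,-0.008,0.004,-0.034]]';python3 p5.py -120 -40 150
```

```text
time_s: 15.92
tool_pos: [0.4446, 0.0142, 0.1413]
ee_rot: [0.963, 0.262, 0.023, 0.051]
ft_force: [-0.4, -0.6, -1.1]
gripper_width: 0.0067
t 15.92 q [ 0.042 -0.129  2.228 -0.107  0.978  1.138] p [0.4446 0.0142 0.1413] f [-0.4 -0.6 -1.1] w 6.7
dist mm [ 21.8 165.4  19.7] deg [ -5.5   2.4 -21.2] n 7
[0.098, -0.123, -0.031, -0.009, 0.004, -0.034]
[0.105, -0.117, -0.032, -0.009, 0.004, -0.034]
[0.111, -0.111, -0.033, -0.009, 0.004, -0.034]
[0.117, -0.104, -0.033, -0.009, 0.004, -0.034]
[0.122, -0.097, -0.034, -0.009, 0.004, -0.034]
[0.127, -0.09, -0.035, -0.009, 0.004, -0.034]
[0.132, -0.083, -0.035, -0.009, 0.004, -0.034]
```

```bash
python3 -m jog '[[0.098,-0.123,-0.031,-0.009,0.004,-0.034],[0.105,-0.117,-0.03,-0.009,0.004,-0.034],[0.11,-0.11,-0.03,-0.009,0.004,-0.034],[0.117,-0.104,-0.03,-0.009,0.004,-0.034],[0.122,-0.097,-0.03,-0.009,0.004,-0.034],[0.127,-0.09,-0.03,-0.009,0.004,-0.034],[0.08,-0.04,-0.03,-0.009,0.004,-0.034],[0,0,0,0,0,0]]';python3 p5.py -25 0 125
```

```text
time_s: 16.58
tool_pos: [0.4566, 0.1798, 0.1463]
ee_rot: [0.887, 0.449, 0.041, 0.095]
ft_force: [0.4, -0.3, -0.5]
gripper_width: 0.0071
t 16.58 q [ 0.452 -0.049  2.155 -0.231  0.962  1.211] p [0.4566 0.1798 0.1463] f [ 0.4 -0.3 -0.5] w 7.1
dist mm [111.5  17.1 -10.2] deg [-0.2  0.4  1.9] n 5
[0.107, 0.101, 0.034, -0.0, 0.001, 0.004]
[0.107, 0.101, 0.034, -0.0, 0.001, 0.004]
[0.108, 0.1, 0.034, -0.0, 0.001, 0.004]
[0.109, 0.099, 0.034, -0.0, 0.001, 0.004]
[0.109, 0.098, 0.035, -0.0, 0.001, 0.004]
```

```bash
python3 -m jog '[[0.09,0.084,0.02,0,0,0.003],[0.09,0.084,0.02,0,0,0.003],[0.09,0.084,0.02,0,0,0.003],[0.09,0.084,0.02,0,0,0.003],[0.09,0.08,0.02,0,0,0.003],[0.09,0.08,0.02,0,0,0.003],[0,0,0,0,0,0]]';python3 p5.py -25 0 100;python3 - <<'E'
from p4 import *
f=grab('scene','s16.png');g=grab('top')
z=lambda im,x0,y0,x1,y1,s:cv2.resize(im[y0:y1,x0:x1],None,fx=s,fy=s,interpolation=cv2.INTER_CUBIC)
cv2.imwrite('pics/z16.png',np.hstack([z(f['frame'],250,110,350,210,4),z(g['frame'],150,110,250,210,4)]))
E
```

```text
time_s: 17.17
tool_pos: [0.5608, 0.1941, 0.1281]
ee_rot: [0.895, 0.436, 0.031, 0.093]
ft_force: [0.6, 0.0, -0.3]
gripper_width: 0.0069
t 17.17 q [ 0.393  0.174  1.954 -0.224  0.953  1.182] p [0.5608 0.1941 0.1281] f [ 0.6  0.  -0.3] w 6.9
dist mm [  7.2   2.8 -17.1] deg [-0.9  1.5  0.3] n 1
[0.047, 0.004, 0.116, -0.01, 0.016, 0.003]
```

View pics/z16.png

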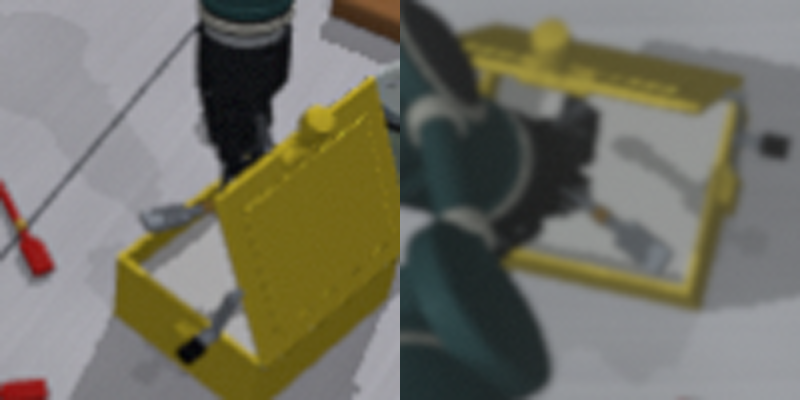

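```bash
python3 - <<'E'
from p4 import *
g=load('top'); P=onz(g,[[213.5,173],[200,163.7]],.116); print(((P-CO)@RC*1000).round(1))
s=observe(); z=R.from_quat(s['ee_rot']).apply([0,0,1]); q=s['tool_pos']+z*.0113; print(((q-CO)@RC*1000).round(1))
E
```

```text
[[-62.7 -70.6 116. ]
 [-45.3 -26.7 116. ]]
[-34.1  -5.8 116.8]
```

```bash
python3 -m jog '[[0.02,0.02,0.05,-0.005,0.008,0],[0.02,0.02,0.05,-0.005,0.008,0],[0,0,0.06,0,0,0],[0,0,0.06,0,0,0],[0,0,0,0,0,0]]';python3 p5.py -22 0 62
```

```text
time_s: 17.68
tool_pos: [0.5665, 0.187, 0.093]
ee_rot: [0.894, 0.436, 0.041, 0.094]
ft_force: [-1.1, -0.2, -0.6]
gripper_width: 0.007
t 17.68 q [ 0.378  0.208  1.989 -0.24   0.861  1.191] p [0.5665 0.187  0.093 ] f [-1.1 -0.2 -0.6] w 7.0
dist mm [  4.4   9.2 -19.9] deg [-0.2  0.4  0.2] n 1
[0.068, -0.041, 0.126, -0.002, 0.005, 0.003]
```

```bash
python3 -m jog '[[0.035,-0.021,0.02,0,0.003,0],[0.033,-0.02,0.02,0,0,0],[0,0,0.03,0,0,0],[0,0,0,0,0,0]]';python3 p5.py -22 0 62
```

```text
time_s: 18.02
tool_pos: [0.5684, 0.198, 0.0798]
ee_rot: [0.894, 0.436, 0.042, 0.093]
ft_force: [0.0, -0.2, -0.6]
gripper_width: 0.0068
t 18.02 q [ 0.393  0.234  1.986 -0.243  0.839  1.212] p [0.5684 0.198  0.0798] f [ 0.  -0.2 -0.6] w 6.8
dist mm [ 2.5 -1.8 -6.7] deg [-0.3  0.2  0.2] n 1
[0.001, 0.011, 0.048, -0.003, 0.003, 0.003]
```

```bash
python3 -m jog '[[0,0.01,0.03,0,0,0],[0,0,0.03,0,0,0],[0,0,0.01,0,0,0],[0,0,0,0,0,0]]';python3 p5.py -22 0 58;python3 - <<'E'
from p4 import *
f=grab('scene','s17.png');g=grab('top')
z=lambda im,x0,y0,x1,y1,s:cv2.resize(im[y0:y1,x0:x1],None,fx=s,fy=s,interpolation=cv2.INTER_CUBIC)
cv2.imwrite('pics/z17.png',np.hstack([z(f['frame'],250,110,350,210,4),z(g['frame'],150,110,250,210,4)]))
E
```

```text
time_s: 18.35
tool_pos: [0.5721, 0.1964, 0.0694]
ee_rot: [0.894, 0.437, 0.043, 0.093]
ft_force: [-0.4, -0.2, -0.3]
gripper_width: 0.0068
t 18.35 q [ 0.388  0.252  1.987 -0.247  0.819  1.212] p [0.5721 0.1964 0.0694] f [-0.4 -0.2 -0.3] w 6.8
dist mm [-1.2 -0.3 -0.3] deg [-0.2  0.2  0.3] n 1
[-0.006, -0.005, 0.001, -0.003, 0.002, 0.003]
```

View pics/z17.png

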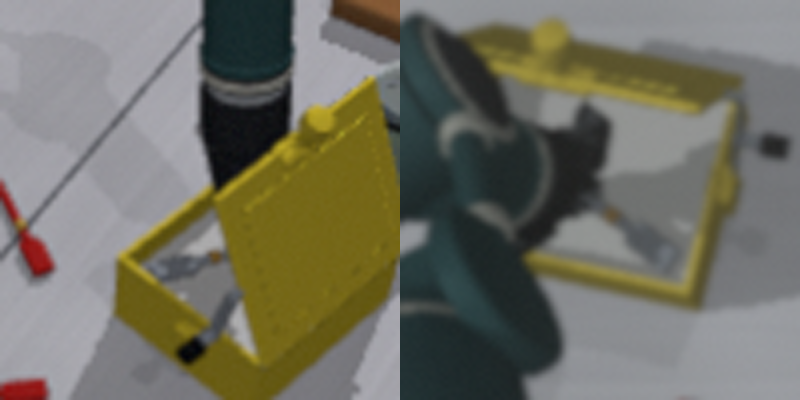

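```bash
python3 -m jog '[[0,0,0.02,0,0,0],[0,0,0,0,0,0]]'; python3 -m jog '[[0,0,0,0,0,0],[0,0,0,0,0,0],[0,0,0,0,0,0]]' 24; python3 p5.py -22 0 58
```

```text
time_s: 18.62
tool_pos: [0.5735, 0.1963, 0.0677]
ee_rot: [0.894, 0.436, 0.044, 0.093]
ft_force: [0.2, -0.3, -0.7]
gripper_width: 0.0069
time_s: 18.87
tool_pos: [0.5741, 0.1964, 0.0683]
ee_rot: [0.894, 0.436, 0.045, 0.093]
ft_force: [-0.0, 0.6, -0.3]
gripper_width: 0.0241
t 18.87 q [ 0.387  0.254  1.986 -0.249  0.814  1.213] p [0.5741 0.1964 0.0683] f [-0.   0.6 -0.3] w 24.1
dist mm [-3.2 -0.2  0.8] deg [-0.1  0.   0.2] n 1
[-0.014, -0.014, -0.008, -0.002, 0.0, 0.003]
```

Now retreat along −z, out to the front, and look.

```bash
python3 -m jog '[[0,0,-0.05,0,0,0],[0,0,-0.1,0,0,0],[0,0,-0.15,0,0,0],[0,0,-0.2,0,0,0],[0,0,-0.2,0,0,0],[-0.1,-0.1,-0.1,0,0,0],[-0.12,-0.12,-0.05,0,0,0],[0,0,0,0,0,0]]'; python3 - <<'E'
from p4 import *
st()
f=grab('scene','s18.png');g=grab('top')
z=lambda im,x0,y0,x1,y1,s:cv2.resize(im[y0:y1,x0:x1],None,fx=s,fy=s,interpolation=cv2.INTER_CUBIC)
cv2.imwrite('pics/z18.png',np.hstack([z(f['frame'],250,110,350,210,4),z(g['frame'],150,110,250,210,4)]))
E
```

```text
time_s: 19.53
tool_pos: [0.5042, 0.2067, 0.1929]
ee_rot: [0.894, 0.436, 0.043, 0.092]
ft_force: [0.2, -0.6, -1.2]
gripper_width: 0.0238
t 19.53 q [ 0.456  0.009  2.005 -0.213  1.052  1.219] p [0.5042 0.2067 0.1929] f [ 0.2 -0.6 -1.2] w 23.8
```

View pics/z18.png

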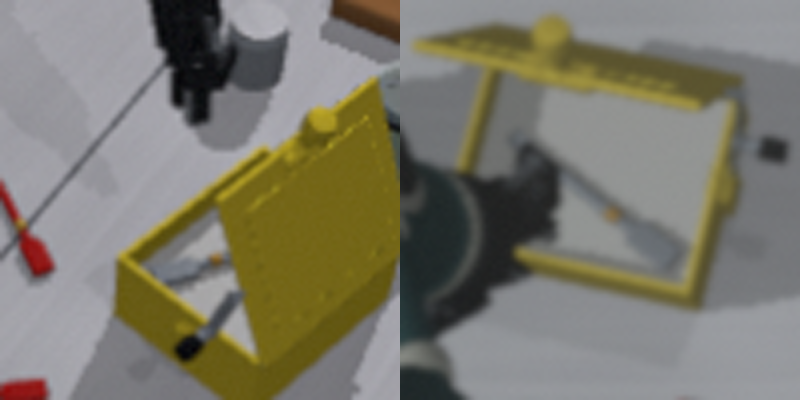

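```bash
python3 - <<'E'
from p4 import *
g=load('top'); P=dep(g,[[180,145],[183,147],[193,156],[198,160],[203,164],[213,171],[216,174],[215,150]]); print(((P-CO)@RC*1000).round(1))
f=load('scene'); c,n=blackknee(f,(297,197),9);P=caddyplane(f,[c],-131.5)[0];print(c,P)
E
```

```text
[[  7.6  59.5  60.2]
 [-47.9 -17.  291.7]
 [-17.6  11.2  65. ]
 [-25.5  -5.7  61.7]
 [-34.5 -23.8  64.2]
 [-48.1 -57.7  62.7]
 [-54.9 -68.6  62.4]
 [ 18.2 -45.4  49.6]]
[296.64285714 196.57142857] [  33.49979331 -131.5          92.80370846]
```

```bash
python3 - <<'E'
from h import *
a=cv2.imread('pics/s11.png');b=cv2.imread('pics/s18.png')
c=[cv2.resize(i[150:215,270:320],None,fx=8,fy=8,interpolation=cv2.INTER_CUBIC) for i in (a,b)]
cv2.imwrite('pics/cmp.png',np.hstack(c))
E
```

```text
(no output)
```

View pics/cmp.png

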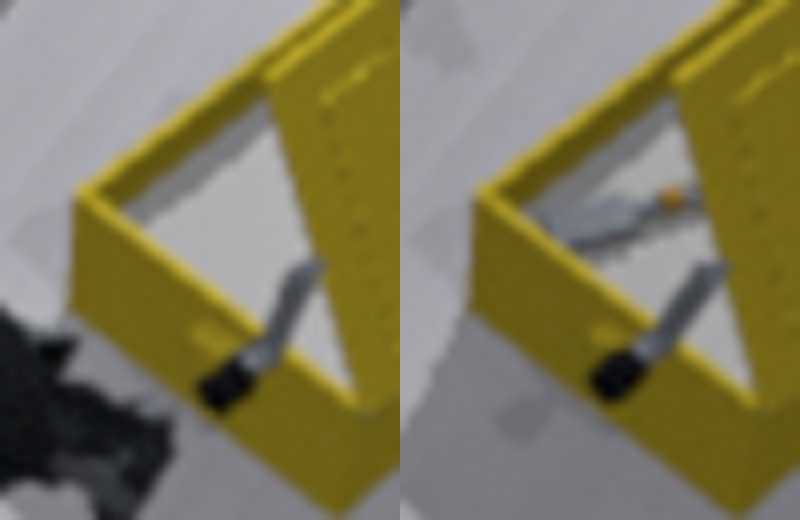

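```bash
python3 - <<'E'
from h import *
ims=[]
for k in (11,12,13,15,16,17,18):
    a=cv2.imread('pics/s%d.png'%k); f=load('scene'); f['frame']=a
    s=a[185:206,286:306].max(2)<45
    n,l,stt,ce=cv2.connectedComponentsWithStats(s.astype(np.uint8)); i=1+np.argmax(stt[1:,4]); c=ce[i]+[286,185]; P=caddyplane(f,[c],-131.5)[0]
    print(k,c.round(2),stt[i,4],P.round(1),np.degrees(np.arctan2(P[2]-40,10-P[0])).round(1))
    ims.append(cv2.resize(a[155:210,275:310],None,fx=3,fy=5))
cv2.imwrite('pics/cmp2.png',np.hstack(ims)[:,:800])
E
```

```text
11 [297.83 197.83] 24 [  38.9 -131.5   91.2] 119.4
12 [297.8  197.76] 25 [  38.7 -131.5   91.4] 119.2
13 [297.8  197.76] 25 [  38.7 -131.5   91.4] 119.2
15 [297.83 197.83] 24 [  38.9 -131.5   91.2] 119.4
16 [297.42 197.35] 26 [  37.  -131.5   92. ] 117.4
17 [297.3  197.37] 27 [  36.5 -131.5   91.4] 117.3
18 [296.64 196.57] 28 [  33.5 -131.5   92.8] 114.0
```

View pics/cmp2.png

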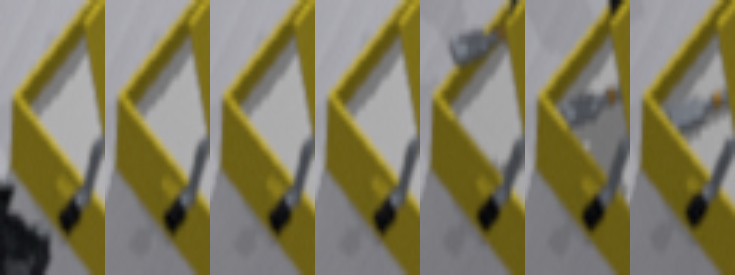

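```bash
python3 - <<'E'
from p3 import *
p,Rt=kpose(115,45,0,.12); print(p); st()
w=np.array([.50,-.06,.24]); plan(w,Rt,maxmm=30)
s=observe();q,e=ik(w,near(Rt,R.from_quat(s['ee_rot'])),s['qpos']);print(q.round(2),e)
E
```

```text
[ 0.57880712 -0.02891385  0.17832497]
t 19.63 q [ 0.455  0.013  2.002 -0.214  1.048  1.218] p [0.507  0.2071 0.1926] f [ 1.7 -0.3  0.5] w 23.9
dist mm [  -7.  -267.1   47.4] deg [ 20.7  46.8 -19. ] n 10
[-0.143, 0.11, -0.009, 0.023, 0.052, -0.021]
[-0.145, 0.105, -0.025, 0.023, 0.052, -0.021]
[-0.146, 0.099, -0.04, 0.023, 0.052, -0.021]
[-0.145, 0.092, -0.056, 0.023, 0.052, -0.021]
[-0.143, 0.085, -0.071, 0.023, 0.052, -0.021]
[-0.139, 0.078, -0.085, 0.023, 0.052, -0.021]
[-0.134, 0.07, -0.099, 0.023, 0.052, -0.021]
[-0.128, 0.062, -0.112, 0.023, 0.052, -0.021]
[-0.12, 0.053, -0.124, 0.023, 0.052, -0.021]
[-0.111, 0.045, -0.136, 0.023, 0.052, -0.021]
[-0.62  0.08  2.01  0.72  1.45 -0.64] 1.5925039065223241e-12
```

```bash
python3 -m jog '[[-0.143,0.11,-0.015,0.023,0.052,-0.021],[-0.145,0.105,-0.025,0.023,0.052,-0.021],[-0.146,0.1,-0.04,0.023,0.052,-0.021],[-0.145,0.092,-0.056,0.023,0.052,-0.021],[-0.143,0.085,-0.07,0.023,0.052,-0.021],[-0.139,0.078,-0.085,0.023,0.052,-0.021],[-0.134,0.07,-0.1,0.023,0.052,-0.021],[-0.128,0.062,-0.11,0.023,0.052,-0.021]]' 45; python3 - <<'E'
from p3 import *
st(); p,Rt=kpose(115,45,0,.12); plan(p,Rt,maxmm=25)
E
```

```text
time_s: 20.3
tool_pos: [0.5028, 0.0275, 0.231]
ee_rot: [0.788, 0.553, 0.226, -0.147]
ft_force: [-0.0, 1.0, -0.6]
gripper_width: 0.045
t 20.3 q [-0.35  -0.105  2.12   0.597  1.177 -0.252] p [0.5028 0.0275 0.231 ] f [-0.   1.  -0.6] w 45.0
dist mm [ 76.  -56.4 -52.7] deg [ 5.2 13.8 -4.9] n 5
[-0.068, 0.12, 0.043, 0.012, 0.031, -0.011]
[-0.072, 0.119, 0.038, 0.012, 0.031, -0.011]
[-0.076, 0.119, 0.032, 0.012, 0.031, -0.011]
[-0.079, 0.118, 0.026, 0.012, 0.031, -0.011]
[-0.082, 0.117, 0.02, 0.012, 0.031, -0.011]
```

```bash
python3 -m jog '[[-0.09,0.11,0,0.012,0.031,-0.011],[-0.09,0.119,0.02,0.012,0.031,-0.011],[-0.08,0.119,0.03,0.012,0.031,-0.011],[-0.08,0.118,0.026,0.012,0.031,-0.011],[-0.08,0.11,0.02,0.012,0.031,-0.011],[0,0,0,0,0,0]]'; python3 - <<'E'
from p3 import *
st(); p,Rt=kpose(116,45,0,.06); plan(p,Rt,maxmm=15)
f=grab('scene','s19.png'); c,n=blackknee(f,(297,197),9);P=caddyplane(f,[c],-131.5)[0];print(c,n,P)
E
```

```text
time_s: 20.8
tool_pos: [0.5804, -0.0574, 0.1788]
ee_rot: [0.723, 0.57, 0.308, -0.239]
ft_force: [-0.2, 0.1, -0.7]
gripper_width: 0.0448
t 20.8 q [-0.548  0.275  1.923  0.782  1.334 -0.66 ] p [ 0.5804 -0.0574  0.1788] f [-0.2  0.1 -0.7] w 44.8
dist mm [  9.   69.6 -43.3] deg [ 0.6 -0.9 -0.1] n 6
[0.019, -0.009, 0.089, 0.001, -0.002, -0.0]
[0.02, -0.009, 0.089, 0.001, -0.002, -0.0]
[0.02, -0.009, 0.089, 0.001, -0.002, -0.0]
[0.02, -0.008, 0.089, 0.001, -0.002, -0.0]
[0.02, -0.008, 0.089, 0.001, -0.002, -0.0]
[0.021, -0.008, 0.089, 0.001, -0.002, -0.0]
[296.57692308 196.65384615] 26 [  33.28096417 -131.5          92.15750496]
```

```bash
python3 -m jog '[[0.02,-0.009,0.09,0,0,0],[0.02,-0.009,0.09,0,0,0],[0.02,-0.009,0.09,0,0,0],[0.02,-0.009,0.09,0,0,0],[0.02,-0.009,0.09,0,0,0],[0.02,-0.009,0.09,0,0,0],[0,0,0,0,0,0]]'; python3 - <<'E'
from p3 import *
st(); p,Rt=kpose(115.5,45,0,.004); plan(p,Rt,maxmm=13)
E
```

```text
time_s: 21.43
tool_pos: [0.5874, 0.0246, 0.1345]
ee_rot: [0.723, 0.572, 0.307, -0.237]
ft_force: [-0.6, -0.3, -1.1]
gripper_width: 0.0449
t 21.43 q [-0.417  0.286  2.007  0.861  1.192 -0.663] p [0.5874 0.0246 0.1345] f [-0.6 -0.3 -1.1] w 44.9
dist mm [ 10.6  26.2 -38.4] deg [ 0.5 -0.7  0.1] n 4
[-0.013, 0.006, 0.078, 0.001, -0.002, 0.0]
[-0.013, 0.007, 0.078, 0.001, -0.002, 0.0]
[-0.013, 0.007, 0.078, 0.001, -0.002, 0.0]
[-0.013, 0.007, 0.078, 0.001, -0.002, 0.0]
```

```bash
python3 -m jog '[[-0.013,0.006,0.078,0,-0.002,0],[-0.013,0.006,0.078,0,-0.002,0],[-0.013,0.006,0.078,0,-0.002,0],[-0.013,0.006,0.07,0,-0.002,0],[0,0,0,0,0,0]]'; python3 - <<'E'
from p3 import *
st(); p,Rt=kpose(115.5,45,0,.004); plan(p,Rt,maxmm=13)
g=grab('top')
z=lambda im,x0,y0,x1,y1,s:cv2.resize(im[y0:y1,x0:x1],None,fx=s,fy=s,interpolation=cv2.INTER_CUBIC)
cv2.imwrite('pics/z20.png',z(g['frame'],180,110,280,200,5))
E
```

```text
time_s: 21.85
tool_pos: [0.5986, 0.0543, 0.0943]
ee_rot: [0.724, 0.575, 0.302, -0.232]
ft_force: [-0.4, -0.2, 0.0]
gripper_width: 0.0452
t 21.85 q [-0.354  0.341  2.021  0.902  1.105 -0.688] p [0.5986 0.0543 0.0943] f [-0.4 -0.2  0. ] w 45.2
dist mm [-0.6 -3.5  1.8] deg [0.6 0.2 0.4] n 1
[-0.008, 0.002, -0.025, 0.006, 0.002, 0.004]
```

View pics/z20.png

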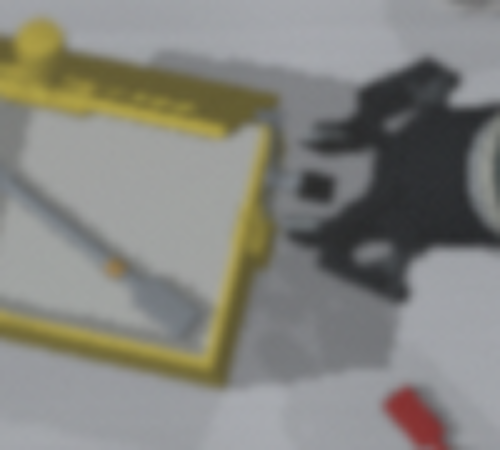

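```bash
python3 -m jog '[[0,0,-0.02,0,0,0],[0,0,0,0,0,0],[0,0,0,0,0,0],[0,0,0,0,0,0]]' 8; python3 -m jog '[[-0.01,0.03,0.01,0,0,0],[-0.01,0.03,0.01,0,0,0],[-0.01,0.03,0.01,0,0,0]]'; python3 - <<'E'
from p3 import *
st(); p,Rt=kpose(121,45,0,.006); plan(p,Rt)
E
```

```text
time_s: 22.23
tool_pos: [0.5981, 0.0513, 0.0968]
ee_rot: [0.724, 0.575, 0.302, -0.233]
ft_force: [1.7, 5.8, -4.0]
gripper_width: 0.0155
time_s: 22.48
tool_pos: [0.6039, 0.0506, 0.0935]
ee_rot: [0.72, 0.578, 0.3, -0.242]
ft_force: [-27.0, -13.8, 26.4]
gripper_width: 0.0159
t 22.48 q [-0.359  0.365  1.993  0.892  1.13  -0.687] p [0.6039 0.0506 0.0935] f [-27.  -13.8  26.4] w 15.9
dist mm [-1.4 -2.3  1.3] deg [-0.6 -0.3  0.5] n 1
[-0.005, -0.006, -0.018, -0.006, -0.004, 0.005]
```

```bash
python3 -m jog '[[0,0,0,0,0,0],[0,0,0,0,0,0],[0,0,0,0,0,0],[0,0,-0.05,0,0,0],[0,0,-0.08,0,0,0],[0,0,-0.12,0,0,0],[0,0,-0.2,0,0,0],[0,0,-0.2,0,0,0]]' 40; python3 - <<'E'
from p3 import *
from p5 import tp
st(); f=grab('scene','s21.png'); c,n=blackknee(f,(297.5,197.5),9);P=caddyplane(f,[c],-131.5)[0];print(c,n,P,np.degrees(np.arctan2(P[2]-40,10-P[0])).round(1))
# regrip pose candidates
from p4 import place
for L in (12,15,20,25):
    p,z,Rt=place(65,L,-22-13,-27,60); q,e=ik(p,Rt); print(L,q.round(2),round(e,4))
p,z,Rt=place(65,18,-110,-100,220); plan(p,Rt,maxmm=30)
E
```

```text
time_s: 23.15
tool_pos: [0.5875, -0.0197, 0.1626]
ee_rot: [0.72, 0.578, 0.298, -0.244]
ft_force: [0.2, 0.6, -0.5]
gripper_width: 0.0398
t 23.15 q [-0.479  0.288  1.937  0.793  1.291 -0.641] p [ 0.5875 -0.0197  0.1626] f [ 0.2  0.6 -0.5] w 39.8
[289.74074074 202.55555556] 27 [   8.27545611 -131.5          35.76938161] -67.8
12 [ 0.36  0.22  2.05 -0.26  0.78  1.2 ] 0.0
15 [ 0.39  0.21  2.07 -0.33  0.76  1.29] 0.0
20 [ 0.43  0.2   2.1  -0.47  0.73  1.44] 0.0
25 [ 0.48  0.2   2.13 -0.62  0.72  1.6 ] 0.0
dist mm [-125.8  141.5   52.7] deg [-26.9 -48.1  17.3] n 9
[0.086, -0.114, 0.031, -0.033, -0.059, 0.021]
[0.084, -0.118, 0.017, -0.033, -0.059, 0.021]
[0.081, -0.121, 0.003, -0.033, -0.059, 0.021]
[0.077, -0.123, -0.011, -0.033, -0.059, 0.021]
[0.071, -0.125, -0.024, -0.033, -0.059, 0.021]
[0.064, -0.126, -0.037, -0.033, -0.059, 0.021]
[0.055, -0.125, -0.049, -0.033, -0.059, 0.021]
[0.046, -0.124, -0.06, -0.033, -0.059, 0.021]
[0.036, -0.122, -0.071, -0.033, -0.059, 0.021]
```

```bash
python3 -m jog '[[0.08,-0.114,0,-0.033,-0.059,0.021],[0.084,-0.118,0,-0.033,-0.059,0.021],[0.081,-0.121,-0.01,-0.033,-0.059,0.021],[0.077,-0.123,-0.02,-0.033,-0.059,0.021],[0.071,-0.125,-0.024,-0.033,-0.059,0.021],[0.064,-0.126,-0.037,-0.033,-0.059,0.021],[0.055,-0.125,-0.049,-0.033,-0.059,0.021],[0.046,-0.124,-0.06,-0.033,-0.059,0.021]]' 22; python3 - <<'E'
from p3 import *
from p4 import place
st(); f=grab('scene','s22.png');g=grab('top'); c,n=blackknee(f,(297.5,197.5),9);P=caddyplane(f,[c],-131.5)[0];print(c,n,P,np.degrees(np.arctan2(P[2]-40,10-P[0])).round(1))
z=lambda im,x0,y0,x1,y1,s:cv2.resize(im[y0:y1,x0:x1],None,fx=s,fy=s,interpolation=cv2.INTER_CUBIC)
cv2.imwrite('pics/z22.png',np.hstack([z(f['frame'],250,110,350,210,4),z(g['frame'],150,110,250,210,4)]))
p,zz,Rt=place(65,18,-35,-27,130); plan(p,Rt,maxmm=20)
E
```

```text
time_s: 23.87
tool_pos: [0.496, 0.0643, 0.2126]
ee_rot: [0.876, 0.465, 0.117, 0.051]
ft_force: [-0.8, -0.4, -0.7]
gripper_width: 0.0221
t 23.87 q [ 0.079 -0.213  2.174 -0.     0.924  0.673] p [0.496  0.0643 0.2126] f [-0.8 -0.4 -0.7] w 22.1
[297.85185185 197.92592593] 27 [  38.9811474  -131.5          90.78857636] 119.7
dist mm [ 58.  103.9 -83.1] deg [ -6.9 -10.3   3. ] n 8
[0.087, -0.023, 0.081, -0.01, -0.014, 0.004]
[0.088, -0.024, 0.079, -0.01, -0.014, 0.004]
[0.09, -0.026, 0.077, -0.01, -0.014, 0.004]
[0.091, -0.028, 0.074, -0.01, -0.014, 0.004]
[0.093, -0.03, 0.072, -0.01, -0.014, 0.004]
[0.094, -0.031, 0.069, -0.01, -0.014, 0.004]
[0.095, -0.033, 0.066, -0.01, -0.014, 0.004]
[0.097, -0.035, 0.064, -0.01, -0.014, 0.004]
```

View pics/z22.png

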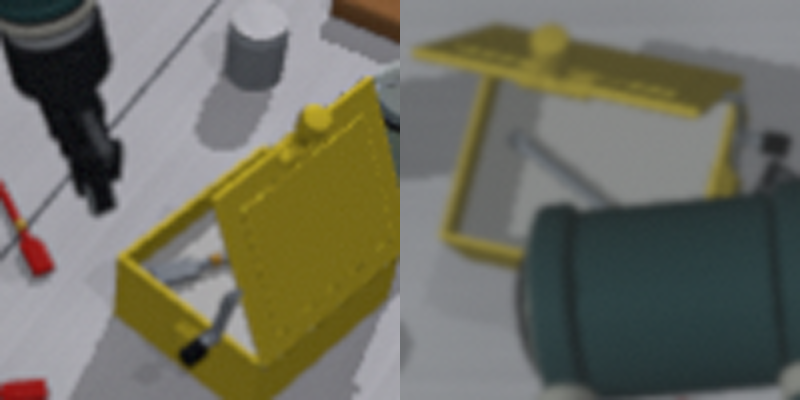

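```bash
python3 -m jog '[[0.087,-0.023,0.06,-0.01,-0.014,0.004],[0.088,-0.024,0.06,-0.01,-0.014,0.004],[0.09,-0.026,0.06,-0.01,-0.014,0.004],[0.09,-0.028,0.06,-0.01,-0.014,0.004],[0.09,-0.03,0.06,-0.01,-0.014,0.004],[0.09,-0.031,0.06,-0.01,-0.014,0.004],[0.08,-0.033,0.06,-0.01,-0.014,0.004],[0,0,0,0,0,0]]'; cat > p6.py <<'E'
import sys
from p3 import *
from p4 import place
p,zz,Rt=place(66,18,-34.5,-24,55); st(); plan(p-zz*float(sys.argv[1]),Rt,maxmm=15)
s=observe();print('caddy',((s['tool_pos']-CO)@RC*1000).round(1), (p-zz*float(sys.argv[1]))[2])
E
python3 p6.py .06
```

```text
time_s: 24.63
tool_pos: [0.5488, 0.1542, 0.1573]
ee_rot: [0.886, 0.436, 0.08, 0.132]
ft_force: [0.1, -0.4, 0.3]
gripper_width: 0.0223
t 24.63 q [ 0.375  0.039  2.064 -0.327  0.879  1.221] p [0.5488 0.1542 0.1573] f [ 0.1 -0.4  0.3] w 22.3
dist mm [ -8.4  31.2 -45.2] deg [-0.3 -1.4 -0.6] n 4
[0.031, -0.064, 0.06, -0.001, -0.004, -0.002]
[0.031, -0.064, 0.059, -0.001, -0.004, -0.002]
[0.032, -0.064, 0.059, -0.001, -0.004, -0.002]
[0.032, -0.064, 0.059, -0.001, -0.004, -0.002]
caddy [-36.1 -44.9 157.3] 0.1120633909777092
```

```bash
python3 -m jog '[[0.031,-0.064,0.06,0,-0.004,0],[0.031,-0.064,0.06,0,-0.004,0],[0.031,-0.064,0.06,0,-0.004,0],[0.031,-0.064,0.06,0,-0.004,0],[0,0,0,0,0,0]]'; python3 p6.py .02;python3 - <<'E'
from p3 import *
f=grab('scene','s23.png');g=grab('top'); c,n=blackknee(f,(297.5,197.5),9);P=caddyplane(f,[c],-131.5)[0];print(c,n,P,np.degrees(np.arctan2(P[2]-40,10-P[0])).round(1))
z=lambda im,x0,y0,x1,y1,s:cv2.resize(im[y0:y1,x0:x1],None,fx=s,fy=s,interpolation=cv2.INTER_CUBIC)
cv2.imwrite('pics/z23.png',np.hstack([z(f['frame'],250,110,350,210,4),z(g['frame'],150,110,250,210,4)]))
E
```

```text
time_s: 25.05
tool_pos: [0.5432, 0.1801, 0.1106]
ee_rot: [0.888, 0.434, 0.067, 0.135]
ft_force: [-0.2, 0.1, 0.4]
gripper_width: 0.0221
t 25.05 q [ 0.431  0.123  2.069 -0.363  0.838  1.322] p [0.5432 0.1801 0.1106] f [-0.2  0.1  0.4] w 22.1
dist mm [  7.   -2.1 -36.6] deg [-0.6  0.1 -0.7] n 3
[0.006, -0.01, 0.082, -0.002, 0.0, -0.003]
[0.006, -0.01, 0.082, -0.002, 0.0, -0.003]
[0.006, -0.01, 0.082, -0.002, 0.0, -0.003]
caddy [-47.4 -21.  110.6] 0.07402113032590307
[297.85185185 197.92592593] 27 [  38.9811474  -131.5          90.78857636] 119.7
```

View pics/z23.png

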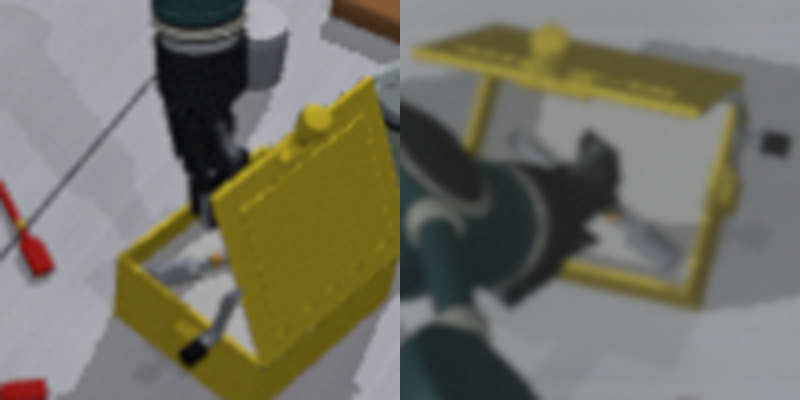

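```bash
python3 -m jog '[[0.006,-0.01,0.08,0,0,0],[0.006,-0.01,0.08,0,0,0],[0.006,-0.01,0.07,0,0,0],[0,0,0,0,0,0]]'; python3 p6.py .013
```

```text
time_s: 25.48
tool_pos: [0.5548, 0.1757, 0.0795]
ee_rot: [0.889, 0.432, 0.072, 0.136]
ft_force: [-0.7, -0.5, -0.4]
gripper_width: 0.022
t 25.48 q [ 0.415  0.176  2.078 -0.387  0.769  1.345] p [0.5548 0.1757 0.0795] f [-0.7 -0.5 -0.4] w 22.0
dist mm [ -2.9   0.9 -12.1] deg [-0.4 -0.3 -1. ] n 1
[-0.008, -0.043, 0.071, -0.004, -0.003, -0.011]
caddy [-35.1 -22.6  79.5] 0.067363734711837
```

```bash
python3 -m jog '[[-0.004,-0.021,0.03,0,0,-0.005],[-0.004,-0.021,0.03,0,0,-0.005],[0,0,0,0,0,0]]'; python3 p6.py .013
```

```text
time_s: 25.73
tool_pos: [0.5525, 0.1763, 0.0685]
ee_rot: [0.885, 0.439, 0.071, 0.137]
ft_force: [-0.7, 0.5, 4.5]
gripper_width: 0.0219
t 25.73 q [ 0.418  0.189  2.088 -0.398  0.748  1.345] p [0.5525 0.1763 0.0685] f [-0.7  0.5  4.5] w 21.9
dist mm [-0.5  0.3 -1.1] deg [-0.3 -0.3 -0. ] n 1
[-0.0, -0.006, 0.006, -0.003, -0.003, -0.001]
caddy [-37.6 -22.6  68.5] 0.067363734711837
```

```bash
python3 -m jog '[[0,0,-0.005,0,0,0],[0,0,0,0,0,0],[0,0,0,0,0,0]]' 2; python3 p6.py .013;python3 - <<'E'
from p3 import *
f=grab('scene','s24.png');g=grab('top'); c,n=blackknee(f,(297.5,197.5),9);P=caddyplane(f,[c],-131.5)[0];print(c,n,P,np.degrees(np.arctan2(P[2]-40,10-P[0])).round(1))
z=lambda im,x0,y0,x1,y1,s:cv2.resize(im[y0:y1,x0:x1],None,fx=s,fy=s,interpolation=cv2.INTER_CUBIC)
cv2.imwrite('pics/z24.png',np.hstack([z(f['frame'],250,110,350,210,4),z(g['frame'],150,110,250,210,4)]))
E
```

```text
time_s: 25.98
tool_pos: [0.5525, 0.1768, 0.0699]
ee_rot: [0.885, 0.44, 0.071, 0.137]
ft_force: [0.1, -0.2, -0.7]
gripper_width: 0.0049
t 25.98 q [ 0.419  0.187  2.087 -0.399  0.75   1.344] p [0.5525 0.1768 0.0699] f [ 0.1 -0.2 -0.7] w 4.9
dist mm [-0.6 -0.1 -2.6] deg [-0.2 -0.3  0. ] n 1
[-0.003, -0.008, 0.015, -0.003, -0.004, 0.001]
caddy [-37.6 -22.1  69.9] 0.067363734711837
[297.85714286 197.82142857] 28 [  38.9467919  -131.5          91.31397962] 119.4
```

View pics/z24.png

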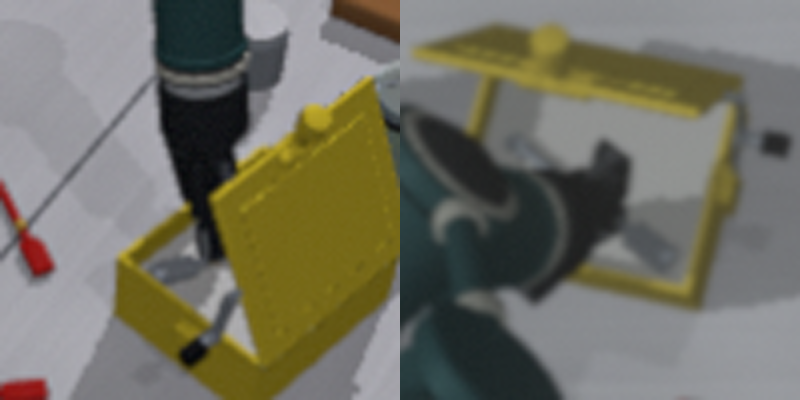

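```bash
python3 -m jog '[[0,0,0,0,0,0]]' 2;  python3 -m jog '[[0,0,0,0,0,0],[0,0,0,0,0,0],[0,0,-0.05,0,0,0],[0,0,-0.1,0,0,0],[0,0,-0.15,0,0,0],[0,0,-0.2,0,0,0],[-0.1,-0.1,-0.15,0,0,0],[0,0,0,0,0,0]]' 24; python3 - <<'E'
from p3 import *
st();f=grab('scene','s25.png');g=grab('top'); c,n=blackknee(f,(297.5,197.5),9);P=caddyplane(f,[c],-131.5)[0];print(c,n,P,np.degrees(np.arctan2(P[2]-40,10-P[0])).round(1))
z=lambda im,x0,y0,x1,y1,s:cv2.resize(im[y0:y1,x0:x1],None,fx=s,fy=s,interpolation=cv2.INTER_CUBIC)
cv2.imwrite('pics/z25.png',np.hstack([z(f['frame'],250,110,350,210,4),z(g['frame'],150,110,250,210,4)]))
E
```

```text
time_s: 26.17
tool_pos: [0.5525, 0.1768, 0.0699]
ee_rot: [0.885, 0.44, 0.071, 0.137]
ft_force: [0.8, -0.6, 1.6]
gripper_width: 0.0048
time_s: 26.83
tool_pos: [0.5037, 0.191, 0.1592]
ee_rot: [0.885, 0.44, 0.067, 0.136]
ft_force: [0.0, 0.4, 0.3]
gripper_width: 0.024
t 26.83 q [ 0.485  0.008  2.09  -0.343  0.941  1.321] p [0.5037 0.191  0.1592] f [0.  0.4 0.3] w 24.0
[297.88461538 197.80769231] 26 [  39.0477373  -131.5          91.48349844] 119.4
```

View pics/z25.png

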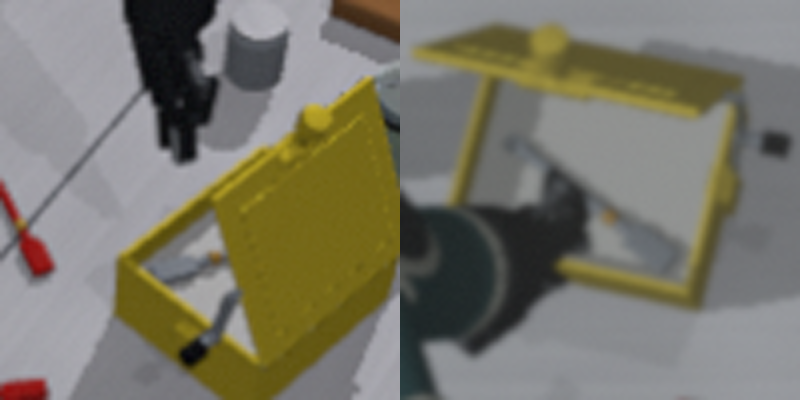

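```bash
python3 - <<'E'
from p3 import *
p,Rt=kpose(120,45,0,.12); print(p)
w=np.array([.50,-.06,.24]); plan(w,Rt,maxmm=30)
E
```

```text
[ 0.58325201 -0.02995639  0.17594831]
dist mm [  -5.9 -251.1   82.1] deg [ 25.7  47.6 -15.7] n 9
[-0.151, 0.122, -0.025, 0.032, 0.059, -0.019]
[-0.151, 0.116, -0.045, 0.032, 0.059, -0.019]
[-0.15, 0.108, -0.065, 0.032, 0.059, -0.019]
[-0.146, 0.1, -0.084, 0.032, 0.059, -0.019]
[-0.14, 0.091, -0.102, 0.032, 0.059, -0.019]
[-0.133, 0.081, -0.119, 0.032, 0.059, -0.019]
[-0.123, 0.071, -0.134, 0.032, 0.059, -0.019]
[-0.112, 0.06, -0.148, 0.032, 0.059, -0.019]
[-0.1, 0.049, -0.161, 0.032, 0.059, -0.019]
```

```bash
python3 -m jog '[[-0.151,0.11,-0.06,0.032,0.059,-0.019],[-0.151,0.11,-0.07,0.032,0.059,-0.019],[-0.15,0.108,-0.08,0.032,0.059,-0.019],[-0.146,0.1,-0.09,0.032,0.059,-0.019],[-0.14,0.091,-0.1,0.032,0.059,-0.019],[-0.133,0.081,-0.11,0.032,0.059,-0.019],[-0.123,0.071,-0.12,0.032,0.059,-0.019],[-0.112,0.06,-0.13,0.032,0.059,-0.019]]' 45; python3 - <<'E'
from p3 import *
st(); p,Rt=kpose(120,45,0,.12); plan(p,Rt,maxmm=25)
E
```

```text
time_s: 27.6
tool_pos: [0.4882, 0.0399, 0.219]
ee_rot: [0.804, 0.544, 0.208, -0.123]
ft_force: [0.9, -0.1, -0.6]
gripper_width: 0.0449
t 27.6 q [-0.294 -0.153  2.167  0.543  1.115 -0.154] p [0.4882 0.0399 0.219 ] f [ 0.9 -0.1 -0.6] w 44.9
dist mm [ 95.1 -69.9 -43.1] deg [ 6.7 17.2 -6.3] n 6
[-0.052, 0.126, 0.03, 0.012, 0.032, -0.012]
[-0.056, 0.125, 0.025, 0.012, 0.032, -0.012]
[-0.059, 0.125, 0.02, 0.012, 0.032, -0.012]
[-0.063, 0.124, 0.015, 0.012, 0.032, -0.012]
[-0.065, 0.123, 0.009, 0.012, 0.032, -0.012]
[-0.068, 0.122, 0.003, 0.012, 0.032, -0.012]
```

```bash
python3 -m jog '[[-0.08,0.11,0,0.012,0.032,-0.012],[-0.08,0.12,0,0.012,0.032,-0.012],[-0.07,0.125,0.01,0.012,0.032,-0.012],[-0.065,0.124,0.015,0.012,0.032,-0.012],[-0.065,0.123,0.01,0.012,0.032,-0.012],[-0.06,0.12,0.01,0.012,0.032,-0.012],[0,0,0,0,0,0]]'; python3 - <<'E'
from p3 import *
st(); p,Rt=kpose(120,45,0,.05); plan(p,Rt,maxmm=15)
E
```

```text
time_s: 28.18
tool_pos: [0.5812, -0.0579, 0.1721]
ee_rot: [0.724, 0.568, 0.31, -0.239]
ft_force: [-0.3, -0.2, -1.1]
gripper_width: 0.0453
t 28.18 q [-0.55   0.285  1.926  0.788  1.325 -0.669] p [ 0.5812 -0.0579  0.1721] f [-0.3 -0.2 -1.1] w 45.3
dist mm [ 13.3  76.1 -45.6] deg [ 0.7 -1.1 -0.2] n 6
[0.023, -0.006, 0.097, 0.001, -0.002, -0.0]
[0.023, -0.006, 0.097, 0.001, -0.002, -0.0]
[0.024, -0.006, 0.097, 0.001, -0.002, -0.0]
[0.024, -0.006, 0.097, 0.001, -0.002, -0.0]
[0.024, -0.005, 0.097, 0.001, -0.002, -0.0]
[0.024, -0.005, 0.097, 0.001, -0.002, -0.0]
```

```bash
python3 -m jog '[[0.023,-0.006,0.1,0,-0.002,0],[0.023,-0.006,0.1,0,-0.002,0],[0.023,-0.006,0.1,0,-0.002,0],[0.023,-0.006,0.1,0,-0.002,0],[0.023,-0.006,0.1,0,-0.002,0],[0.023,-0.006,0.09,0,-0.002,0],[0,0,0,0,0,0]]'; python3 - <<'E'
from p3 import *
st(); p,Rt=kpose(120,45,0,.005); plan(p,Rt,maxmm=12)
E
```

```text
time_s: 28.77
tool_pos: [0.5934, 0.0162, 0.111]
ee_rot: [0.733, 0.565, 0.297, -0.237]
ft_force: [-0.0, 0.9, 0.1]
gripper_width: 0.045
t 28.77 q [-0.418  0.328  1.996  0.854  1.163 -0.657] p [0.5934 0.0162 0.111 ] f [-0.   0.9  0.1] w 45.0
dist mm [  8.4  33.1 -16.4] deg [ 0.5  0.3 -1.4] n 4
[0.021, 0.0, 0.059, 0.001, 0.001, -0.004]
[0.021, 0.0, 0.059, 0.001, 0.001, -0.004]
[0.021, 0.001, 0.059, 0.001, 0.001, -0.004]
[0.021, 0.001, 0.059, 0.001, 0.001, -0.004]
```

```bash
python3 -m jog '[[0.028,0,0.05,0,0,-0.004],[0.028,0,0.06,0,0,-0.004],[0.02,0,0.06,0,0,-0.004],[0.015,0,0.06,0,0,-0.004],[0,0,0,0,0,0]]'; python3 - <<'E'
from p3 import *
st(); p,Rt=kpose(120,45,0,.005); plan(p,Rt,maxmm=12)
g=grab('top')
z=lambda im,x0,y0,x1,y1,s:cv2.resize(im[y0:y1,x0:x1],None,fx=s,fy=s,interpolation=cv2.INTER_CUBIC)
cv2.imwrite('pics/z26.png',z(g['frame'],180,110,280,200,5))
E
```

```text
time_s: 29.18
tool_pos: [0.6026, 0.0514, 0.0949]
ee_rot: [0.725, 0.575, 0.301, -0.232]
ft_force: [-0.7, 0.6, 0.3]
gripper_width: 0.0455
t 29.18 q [-0.355  0.346  2.01   0.895  1.107 -0.679] p [0.6026 0.0514 0.0949] f [-0.7  0.6  0.3] w 45.5
dist mm [-0.8 -2.2 -0.3] deg [0.5 0.4 0.2] n 1
[-0.012, -0.002, -0.009, 0.006, 0.004, 0.002]
```

View pics/z26.png

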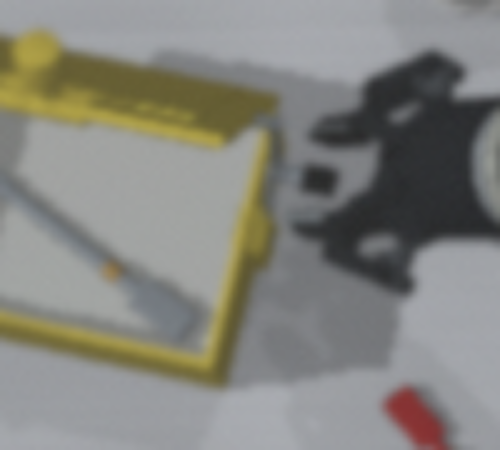

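```bash
python3 -m jog '[[-0.01,0,-0.008,0,0,0],[0,0,0,0,0,0],[0,0,0,0,0,0],[0,0,0,0,0,0]]' 8; python3 -m jog '[[0.013,-0.036,-0.013,0,0,0],[0.012,-0.037,-0.011,0,0,0],[0.009,-0.038,-0.008,0,0,0],[0,0,0,0,0,0]]'; python3 - <<'E'
from p3 import *
st(); 
for d in (111,98): p,Rt=kpose(d,45,0,.006); plan(p,Rt,n=1)
E
```

```text
time_s: 29.57
tool_pos: [0.6021, 0.0487, 0.0957]
ee_rot: [0.725, 0.575, 0.301, -0.232]
ft_force: [1.4, 3.7, -2.7]
gripper_width: 0.0157
time_s: 29.9
tool_pos: [0.5861, 0.0525, 0.1022]
ee_rot: [0.726, 0.574, 0.301, -0.231]
ft_force: [-1.4, 2.0, -0.5]
gripper_width: 0.0158
t 29.9 q [-0.364  0.308  2.044  0.892  1.111 -0.68 ] p [0.5861 0.0525 0.1022] f [-1.4  2.  -0.5] w 15.8
dist mm [ 7.4 -2.1 -2.9] deg [0.7 0.4 0.1] n 1
[-0.015, 0.051, 0.013, 0.008, 0.004, 0.002]
dist mm [-5.2  0.9  0.4] deg [0.7 0.4 0.1] n 1
[0.001, -0.035, -0.004, 0.008, 0.004, 0.002]
```

```bash
python3 -m jog '[[0.003,-0.018,-0.004,0,0,0],[0.003,-0.018,-0.004,0,0,0],[0,0,0,0,0,0],[0,0,0,0,0,0]]'; python3 -m jog '[[0,0,0,0,0,0],[0,0,0,0,0,0],[0,0,0,0,0,0]]' 40; python3 - <<'E'
from p3 import *
st(); 
for d in (98,): p,Rt=kpose(d,45,0,.006); plan(p,Rt,n=1)
f=grab('scene','s27.png')
z=lambda im,x0,y0,x1,y1,s:cv2.resize(im[y0:y1,x0:x1],None,fx=s,fy=s,interpolation=cv2.INTER_CUBIC)
cv2.imwrite('pics/z27.png',z(f['frame'],250,110,350,210,6))
E
```

```text
time_s: 30.23
tool_pos: [0.5794, 0.054, 0.1035]
ee_rot: [0.726, 0.574, 0.301, -0.231]
ft_force: [2.1, 2.8, -2.9]
gripper_width: 0.0155
time_s: 30.48
tool_pos: [0.5801, 0.0533, 0.1042]
ee_rot: [0.726, 0.574, 0.301, -0.231]
ft_force: [-0.2, 0.6, 0.9]
gripper_width: 0.0402
t 30.48 q [-0.366  0.295  2.057  0.891  1.112 -0.682] p [0.5801 0.0533 0.1042] f [-0.2  0.6  0.9] w 40.2
dist mm [ 0.9  0.1 -1.6] deg [0.7 0.4 0.2] n 1
[-0.006, 0.005, 0.009, 0.008, 0.005, 0.002]
```

View pics/z27.png

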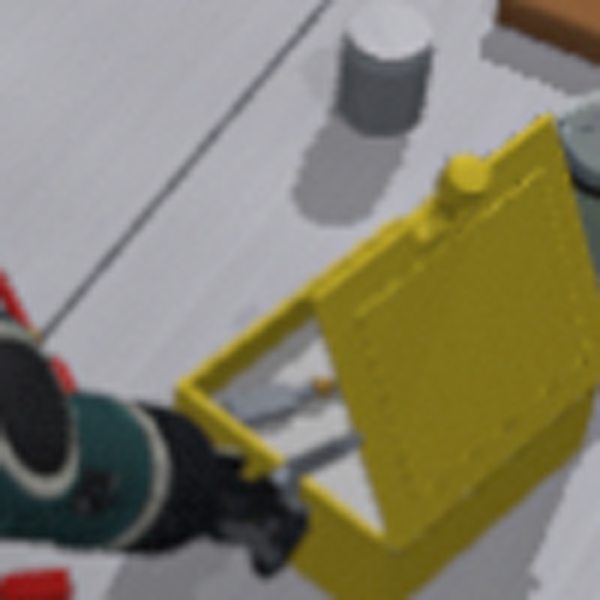

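```bash
python3 -m jog '[[0,0,-0.04,0,0,0],[0,0,-0.06,0,0,0],[0,0,-0.08,0,0,0],[0,0,-0.12,0,0,0],[0,0,-0.18,0,0,0],[0,0,-0.2,0,0,0],[0,0,-0.2,0,0,0],[0,0,0,0,0,0]]' ; python3 - <<'E'
from p3 import *
from p2 import knob
st();f=grab('scene','s28.png'); c,n=blackknee(f,(294,193.5),9);P=caddyplane(f,[c],-131.5)[0];print(c,n,P,np.degrees(np.arctan2(P[2]-40,10-P[0])).round(1))
for beta in (-25,-10,0):
  for th in (1.08,.6,.0):
    k,z,Rt=knob(th,beta); q,e=ik(k-z*.004,Rt); print(beta,th,k.round(3),q.round(2),round(e,4))
E
```

```text
time_s: 31.2
tool_pos: [0.5552, -0.0442, 0.2063]
ee_rot: [0.726, 0.574, 0.3, -0.23]
ft_force: [1.0, -0.9, 0.6]
gripper_width: 0.0404
t 31.2 q [-0.542  0.182  1.967  0.757  1.348 -0.622] p [ 0.5552 -0.0442  0.2063] f [ 1.  -0.9  0.6] w 40.4
[292.66666667 192.44444444] 27 [  15.59243172 -131.5          97.86641862] 95.5
-25 1.08 [0.616 0.185 0.251] [ 0.13  0.64  1.22  0.26  1.97 -1.2 ] 0.0
-25 0.6 [0.546 0.201 0.205] [ 0.24  0.25  1.7   0.12  1.41 -1.13] 0.0
-25 0.0 [0.499 0.212 0.11 ] [ 0.5  -0.    2.21 -0.36  0.7  -0.59] 0.0
-10 1.08 [0.616 0.185 0.251] [ 0.16  0.48  1.37  0.18  1.73 -1.19] 0.0
-10 0.6 [0.546 0.201 0.205] [ 0.31  0.11  1.86 -0.01  1.17 -1.02] 0.0
-10 0.0 [0.499 0.212 0.11 ] [ 0.63 -0.04  2.34 -0.87  0.6  -0.03] 0.0
0 1.08 [0.616 0.185 0.251] [ 0.19  0.37  1.48  0.12  1.57 -1.17] 0.0
0 0.6 [0.546 0.201 0.205] [ 0.37  0.02  1.96 -0.12  1.01 -0.91] 0.0
0 0.0 [0.499 0.212 0.11 ] [ 0.72 -0.02  2.41 -1.27  0.65  0.4 ] 0.0
```

```bash
python3 - <<'E'
from p3 import *
from p2 import knob
k,z,Rt=knob(1.085); print((k-z*.08).round(3)); w=np.array([.67,-.03,.34]); plan(w,Rt,maxmm=30)
s=observe();q,e=ik(w,near(Rt,R.from_quat(s['ee_rot'])),s['qpos']);print(q.round(2),e)
E
```

```text
[0.669 0.172 0.311]
dist mm [115.2  13.  135.3] deg [ 62.3  -1.4 -65.4] n 14
[0.058, 0.053, -0.032, 0.049, -0.001, -0.052]
[0.054, 0.054, -0.037, 0.049, -0.001, -0.052]
[0.049, 0.056, -0.041, 0.049, -0.001, -0.052]
[0.045, 0.056, -0.045, 0.049, -0.001, -0.052]
[0.04, 0.056, -0.05, 0.049, -0.001, -0.052]
[0.035, 0.055, -0.054, 0.049, -0.001, -0.052]
[0.031, 0.053, -0.058, 0.049, -0.001, -0.052]
[0.027, 0.051, -0.063, 0.049, -0.001, -0.052]
[0.022, 0.048, -0.066, 0.049, -0.001, -0.052]
[0.018, 0.044, -0.07, 0.049, -0.001, -0.052]
[0.015, 0.04, -0.073, 0.049, -0.001, -0.052]
[0.012, 0.035, -0.076, 0.049, -0.001, -0.052]
[0.009, 0.03, -0.079, 0.049, -0.001, -0.052]
[0.007, 0.024, -0.081, 0.049, -0.001, -0.052]
[-0.12  0.7   0.97  0.09  2.2  -1.43] 3.371858348089063e-11
```

```bash
python3 -m jog '[[0.07,0.04,-0.04,0.049,0,-0.052],[0.065,0.045,-0.045,0.049,0,-0.052],[0.05,0.05,-0.045,0.049,0,-0.052],[0.045,0.056,-0.045,0.049,0,-0.052],[0.04,0.056,-0.05,0.049,0,-0.052],[0.035,0.055,-0.054,0.049,0,-0.052],[0.031,0.053,-0.058,0.049,0,-0.052],[0.027,0.051,-0.063,0.049,0,-0.052]]' 50; python3 - <<'E'
from p3 import *
from p2 import knob
st();k,z,Rt=knob(1.085);  w=np.array([.67,.0,.35]); plan(w,Rt,maxmm=30)
E
```

```text
time_s: 31.92
tool_pos: [0.6072, -0.0344, 0.2805]
ee_rot: [0.392, 0.838, 0.165, -0.342]
ft_force: [-0.0, 0.2, -0.3]
gripper_width: 0.0498
t 31.92 q [-0.311  0.507  1.387  0.419  1.909 -1.002] p [ 0.6072 -0.0344  0.2805] f [-0.   0.2 -0.3] w 49.8
dist mm [62.8 34.4 69.5] deg [ 25.9  -2.2 -26.7] n 6
[0.043, 0.079, -0.065, 0.048, -0.004, -0.049]
[0.037, 0.077, -0.071, 0.048, -0.004, -0.049]
[0.03, 0.074, -0.077, 0.048, -0.004, -0.049]
[0.024, 0.07, -0.083, 0.048, -0.004, -0.049]
[0.018, 0.065, -0.088, 0.048, -0.004, -0.049]
[0.013, 0.059, -0.093, 0.048, -0.004, -0.049]
```

```bash
python3 -m jog '[[0.045,0.06,-0.08,0.048,-0.004,-0.049],[0.04,0.06,-0.08,0.048,-0.004,-0.049],[0.03,0.065,-0.085,0.048,-0.004,-0.049],[0.024,0.065,-0.088,0.048,-0.004,-0.049],[0.018,0.06,-0.09,0.048,-0.004,-0.049],[0.013,0.06,-0.093,0.048,-0.004,-0.049],[0,0,0,0,0,0]]'; python3 - <<'E'
from p3 import *
from p2 import knob
st();k,z,Rt=knob(1.085);  plan(k-z*.08,Rt,maxmm=25)
E
```

```text
time_s: 32.5
tool_pos: [0.6704, -0.002, 0.3495]
ee_rot: [0.091, 0.926, 0.034, -0.365]
ft_force: [0.5, 0.6, 0.9]
gripper_width: 0.0498
t 32.5 q [-0.078  0.702  0.953  0.097  2.232 -1.424] p [ 0.6704 -0.002   0.3495] f [0.5 0.6 0.9] w 49.8
dist mm [ -1.1 174.1 -38.8] deg [-1.5 -0.9  1.4] n 8
[-0.001, 0.142, 0.043, -0.002, -0.001, 0.002]
[-0.0, 0.142, 0.044, -0.002, -0.001, 0.002]
[0.0, 0.142, 0.044, -0.002, -0.001, 0.002]
[0.001, 0.142, 0.045, -0.002, -0.001, 0.002]
[0.001, 0.142, 0.045, -0.002, -0.001, 0.002]
[0.002, 0.142, 0.045, -0.002, -0.001, 0.002]
[0.002, 0.141, 0.046, -0.002, -0.001, 0.002]
[0.003, 0.141, 0.046, -0.002, -0.001, 0.002]
```

```bash
python3 -m jog '[[0,0.15,0.02,0,0,0],[0,0.15,0.02,0,0,0],[0,0.15,0.02,0,0,0],[0,0.15,0.03,0,0,0.002],[0,0.15,0.03,0,0,0.002],[0,0.14,0.04,0,0,0.002],[0,0.14,0.04,0,0,0.002],[0,0,0,0,0,0]]'; python3 - <<'E'
from p3 import *
from p2 import knob
st();k,z,Rt=knob(1.085);  plan(k-z*.05,Rt,maxmm=25)
f=grab('scene','s29.png');g=grab('top')
zo=lambda im,x0,y0,x1,y1,s:cv2.resize(im[y0:y1,x0:x1],None,fx=s,fy=s,interpolation=cv2.INTER_CUBIC)
cv2.imwrite('pics/z29.png',np.hstack([zo(f['frame'],260,90,360,190,4),zo(g['frame'],140,80,240,180,4)]))
pr=proj(f,k)[0]; print('knob pred px',pr, proj(g,k)[0])
h=cv2.cvtColor(f['frame'],cv2.COLOR_BGR2HSV)
E
```

```text
time_s: 33.17
tool_pos: [0.6787, 0.1605, 0.3154]
ee_rot: [0.103, 0.922, 0.032, -0.372]
ft_force: [0.1, 0.6, -0.5]
gripper_width: 0.0502
t 33.17 q [ 0.099  0.754  0.937  0.249  2.179 -1.185] p [0.6787 0.1605 0.3154] f [ 0.1  0.6 -0.5] w 50.2
dist mm [-29.   16.2 -27. ] deg [-1.3 -1.6 -0. ] n 2
[0.015, 0.034, 0.138, -0.007, -0.009, -0.0]
[0.017, 0.032, 0.138, -0.007, -0.009, -0.0]
knob pred px [326.9385813  139.83845943] [187.2845474 122.9890097]
```

View pics/z29.png

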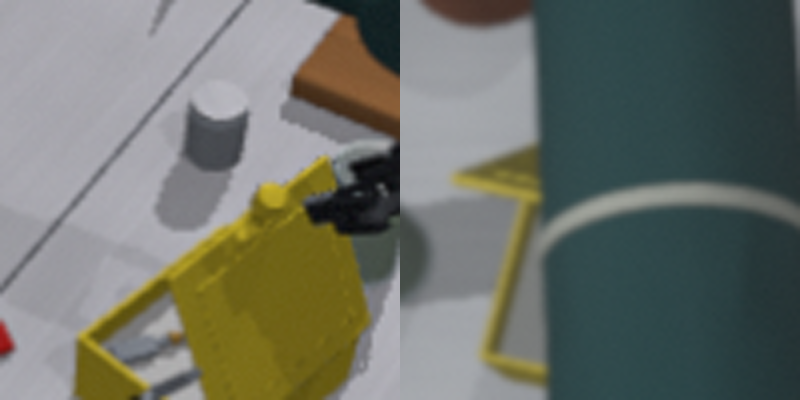

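```bash
python3 -m jog '[[0.016,0.05,0.04,-0.007,-0.009,0],[0.016,0.04,0.06,-0.007,-0.009,0],[0,0,0.08,0,0,0],[0,0,0,0,0,0]]'; cat > p7.py <<'E'
import sys
from p3 import *
from p2 import knob
st();k,z,Rt=knob(float(sys.argv[1]));  plan(k+z*float(sys.argv[2]),Rt,maxmm=12,maxdeg=3.2 if len(sys.argv)>3 else 6)
E
python3 p7.py 1.085 -.004
```

```text
time_s: 33.6
tool_pos: [0.6604, 0.1695, 0.2978]
ee_rot: [0.113, 0.926, 0.04, -0.358]
ft_force: [0.2, -0.7, 0.1]
gripper_width: 0.05
t 33.6 q [ 0.105  0.697  1.048  0.259  2.089 -1.176] p [0.6604 0.1695 0.2978] f [ 0.2 -0.7  0.1] w 50.0
dist mm [-40.8  14.3 -43.4] deg [ 0.1 -0.  -0.6] n 6
[0.003, 0.005, 0.068, 0.0, -0.0, -0.001]
[0.003, 0.005, 0.068, 0.0, -0.0, -0.001]
[0.003, 0.005, 0.068, 0.0, -0.0, -0.001]
[0.003, 0.005, 0.068, 0.0, -0.0, -0.001]
[0.003, 0.005, 0.068, 0.0, -0.0, -0.001]
[0.003, 0.005, 0.068, 0.0, -0.0, -0.001]
```

```bash
python3 -m jog '[[0.003,0.008,0.07,0,0,0],[0.003,0.008,0.07,0,0,0],[0.003,0.006,0.07,0,0,0],[0.003,0.005,0.07,0,0,0],[0,0,0,0,0,0]]'; python3 p7.py 1.085 -.004; python3 - <<'E'
from p3 import *
f=grab('scene','s30.png')
zo=lambda im,x0,y0,x1,y1,s:cv2.resize(im[y0:y1,x0:x1],None,fx=s,fy=s,interpolation=cv2.INTER_CUBIC)
cv2.imwrite('pics/z30.png',zo(f['frame'],290,100,370,170,7))
E
```

```text
time_s: 34.02
tool_pos: [0.6333, 0.1724, 0.2691]
ee_rot: [0.118, 0.926, 0.041, -0.357]
ft_force: [-0.3, 0.7, -1.2]
gripper_width: 0.0499
t 34.02 q [ 0.11   0.651  1.171  0.258  2.01  -1.181] p [0.6333 0.1724 0.2691] f [-0.3  0.7 -1.2] w 49.9
dist mm [-13.7  11.3 -14.7] deg [ 0.4  0.1 -1.2] n 2
[0.007, 0.026, 0.072, 0.002, 0.0, -0.007]
[0.007, 0.026, 0.072, 0.002, 0.0, -0.007]
```

View pics/z30.png

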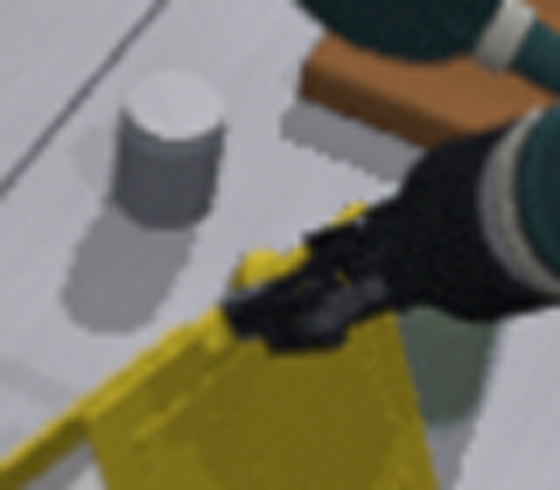

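```bash
python3 -m jog '[[0.005,0.04,0,0,0,-0.006],[0.005,0.02,0.03,0,0,-0.006],[0,0.003,0.05,0,0,0],[0,0,0.04,0,0,0],[0,0,0,0,0,0]]'; python3 p7.py 1.085 -.004
```

```text
time_s: 34.48
tool_pos: [0.6257, 0.183, 0.2589]
ee_rot: [0.11, 0.928, 0.046, -0.353]
ft_force: [-0.2, 0.6, 0.3]
gripper_width: 0.05
t 34.48 q [ 0.122  0.64   1.205  0.265  1.978 -1.193] p [0.6257 0.183  0.2589] f [-0.2  0.6  0.3] w 50.0
dist mm [-6.1  0.7 -4.5] deg [ 0.6  0.4 -0.1] n 1
[0.01, -0.005, 0.049, 0.007, 0.005, -0.001]
```

Close on the knob.

```bash
python3 -m jog '[[0.01,-0.003,0.05,0.005,0.005,0],[0,0,0,0,0,0]]'; python3 -m jog '[[0,0,0,0,0,0],[0,0,0,0,0,0],[0,0,0,0,0,0],[0,0,0,0,0,0]]' 15;  python3 p7.py 1.085 -.004; python3 - <<'E'
from p3 import *
f=grab('scene','s31.png')
zo=lambda im,x0,y0,x1,y1,s:cv2.resize(im[y0:y1,x0:x1],None,fx=s,fy=s,interpolation=cv2.INTER_CUBIC)
cv2.imwrite('pics/z31.png',zo(f['frame'],270,100,370,200,6))
E
```

```text
time_s: 34.65
tool_pos: [0.6189, 0.1843, 0.2537]
ee_rot: [0.108, 0.926, 0.042, -0.358]
ft_force: [0.0, -0.6, -0.9]
gripper_width: 0.0498
time_s: 34.98
tool_pos: [0.6179, 0.1828, 0.2537]
ee_rot: [0.109, 0.926, 0.04, -0.359]
ft_force: [0.6, 1.9, -0.6]
gripper_width: 0.0234
t 34.98 q [ 0.127  0.637  1.223  0.258  1.976 -1.195] p [0.6179 0.1828 0.2537] f [ 0.6  1.9 -0.6] w 23.4
dist mm [1.7 1.  0.7] deg [-0.1 -0.2 -0.2] n 1
[-0.004, 0.009, -0.01, -0.001, -0.002, -0.002]
```

View pics/z31.png

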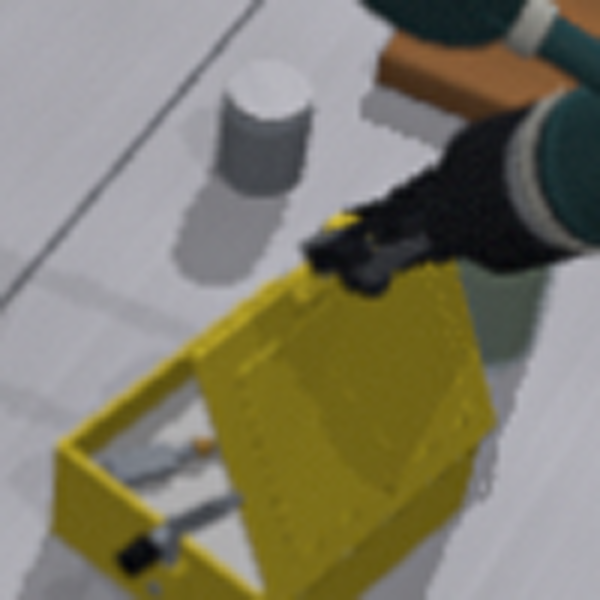

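```bash
python3 -m jog '[[0.02,0,0.032,0,-0.02,0],[0.028,0,0.044,0,-0.027,0],[0.028,0,0.044,0,-0.027,0],[0.028,0,0.044,0,-0.027,0],[0.028,0,0.044,0,-0.027,0],[0.028,0,0.044,0,-0.027,0],[0.028,0,0.044,0,-0.027,0]]';  python3 p7.py .8 -.004; python3 p7.py .7 -.004;
```

```text
time_s: 35.62
tool_pos: [0.5736, 0.1932, 0.2319]
ee_rot: [0.115, 0.969, 0.025, -0.216]
ft_force: [0.3, -1.0, -2.4]
gripper_width: 0.0228
t 35.62 q [ 0.188  0.392  1.52   0.175  1.632 -1.173] p [0.5736 0.1932 0.2319] f [ 0.3 -1.  -2.4] w 22.8
dist mm [0.4 1.3 0.3] deg [ 0.1  0.7 -0.3] n 1
[0.0, 0.009, -0.002, 0.001, 0.008, -0.003]
t 35.62 q [ 0.188  0.392  1.52   0.175  1.632 -1.173] p [0.5736 0.1932 0.2319] f [ 0.3 -1.  -2.4] w 22.8
dist mm [-13.9   4.6 -10.5] deg [ 0.1 -5.  -0.3] n 2
[0.029, 0.004, 0.052, 0.0, -0.028, -0.002]
[0.031, 0.004, 0.051, 0.0, -0.028, -0.002]
```

Tracking the arc within 1 mm. Continue.

```bash
python3 -m jog '[[0.028,0.001,0.046,0,-0.027,0],[0.028,0.001,0.046,0,-0.027,0],[0.028,0.001,0.046,0,-0.027,0],[0.028,0.001,0.046,0,-0.027,0],[0.028,0.001,0.046,0,-0.027,0],[0.028,0.001,0.046,0,-0.027,0],[0.028,0.001,0.046,0,-0.027,0],[0.028,0.001,0.046,0,-0.027,0]]';  python3 p7.py .45 -.004; python3 p7.py .1 -.004 1
```

```text
time_s: 36.28
tool_pos: [0.5273, 0.2041, 0.1858]
ee_rot: [0.117, 0.992, 0.004, -0.037]
ft_force: [2.1, -1.3, -3.0]
gripper_width: 0.0228
t 36.28 q [ 0.303  0.143  1.863  0.041  1.201 -1.049] p [0.5273 0.2041 0.1858] f [ 2.1 -1.3 -3. ] w 22.8
dist mm [1.8 0.9 2.6] deg [ 0.   1.5 -0.3] n 1
[-0.009, 0.009, -0.018, 0.0, 0.016, -0.003]
t 36.28 q [ 0.303  0.143  1.863  0.041  1.201 -1.049] p [0.5273 0.2041 0.1858] f [ 2.1 -1.3 -3. ] w 22.8
dist mm [-25.7   7.4 -54.3] deg [ -0.  -18.6  -0.3] n 6
[0.025, 0.001, 0.062, -0.0, -0.034, -0.0]
[0.028, 0.001, 0.061, -0.0, -0.034, -0.0]
[0.032, 0.001, 0.059, -0.0, -0.034, -0.0]
[0.035, 0.001, 0.058, -0.0, -0.034, -0.0]
[0.038, 0.001, 0.056, -0.0, -0.034, -0.0]
[0.041, 0.001, 0.053, -0.0, -0.034, -0.0]
```

```bash
python3 -m jog '[[0.027,0.001,0.046,0,-0.027,0],[0.027,0.001,0.046,0,-0.027,0],[0.027,0.001,0.046,0,-0.027,0],[0.027,0.001,0.046,0,-0.027,0],[0.027,0.001,0.046,0,-0.027,0],[0.027,0.001,0.046,0,-0.027,0],[0.027,0.001,0.046,0,-0.027,0]]';  python3 p7.py .0 -.004; python3 p7.py 0.02 -.004 1
```

```text
time_s: 36.87
tool_pos: [0.5026, 0.2099, 0.1349]
ee_rot: [0.116, 0.986, -0.013, 0.119]
ft_force: [4.0, -4.3, -3.3]
gripper_width: 0.0231
t 36.87 q [ 0.44   0.009  2.128 -0.203  0.825 -0.771] p [0.5026 0.2099 0.1349] f [ 4.  -4.3 -3.3] w 23.1
dist mm [ -5.1   2.5 -21.1] deg [ 0.  -6.2 -0.3] n 2
[0.035, 0.004, 0.064, 0.0, -0.034, -0.001]
[0.038, 0.004, 0.062, 0.0, -0.034, -0.001]
t 36.87 q [ 0.44   0.009  2.128 -0.203  0.825 -0.771] p [0.5026 0.2099 0.1349] f [ 4.  -4.3 -3.3] w 23.1
dist mm [ -4.4   2.3 -17.5] deg [ 0.  -5.1 -0.3] n 2
[0.03, 0.004, 0.053, 0.0, -0.028, -0.001]
[0.032, 0.004, 0.051, 0.0, -0.028, -0.001]
```

```bash
python3 -m jog '[[0.02,0.002,0.032,0,-0.018,0],[0.018,0.002,0.03,0,-0.016,0],[0.016,0.002,0.028,0,-0.014,0],[0.013,0.001,0.022,0,-0.012,0],[0.008,0,0.014,0,-0.008,0],[0,0,0,0,0,0]]';  python3 p7.py .0 -.004
```

```text
time_s: 37.37
tool_pos: [0.4972, 0.2111, 0.1126]
ee_rot: [0.114, 0.977, -0.02, 0.177]
ft_force: [4.5, -2.5, -1.9]
gripper_width: 0.0224
t 37.37 q [ 0.5   -0.007  2.217 -0.373  0.694 -0.579] p [0.4972 0.2111 0.1126] f [ 4.5 -2.5 -1.9] w 22.4
dist mm [0.2 1.3 1.1] deg [ 0.1  0.5 -0.1] n 1
[-0.002, 0.009, -0.007, 0.001, 0.006, -0.001]
```

```bash
python3 -m jog '[[0,0,0.02,0,0,0],[0,0,0.02,0,0,0]]';  python3 p7.py .0 -.004; python3 - <<'E'
from p3 import *
f=grab('scene','s32.png')
zo=lambda im,x0,y0,x1,y1,s:cv2.resize(im[y0:y1,x0:x1],None,fx=s,fy=s,interpolation=cv2.INTER_CUBIC)
cv2.imwrite('pics/z32.png',zo(f['frame'],260,120,360,220,6))
E
```

```text
time_s: 37.53
tool_pos: [0.4975, 0.2112, 0.1122]
ee_rot: [0.117, 0.977, -0.02, 0.175]
ft_force: [-28.0, -2.3, 34.9]
gripper_width: 0.0228
t 37.53 q [ 0.499 -0.004  2.213 -0.371  0.698 -0.577] p [0.4975 0.2112 0.1122] f [-28.   -2.3  34.9] w 22.8
dist mm [-0.1  1.2  1.6] deg [-0.1  0.3 -0.4] n 1
[-0.002, 0.008, -0.011, -0.001, 0.004, -0.004]
```

View pics/z32.png

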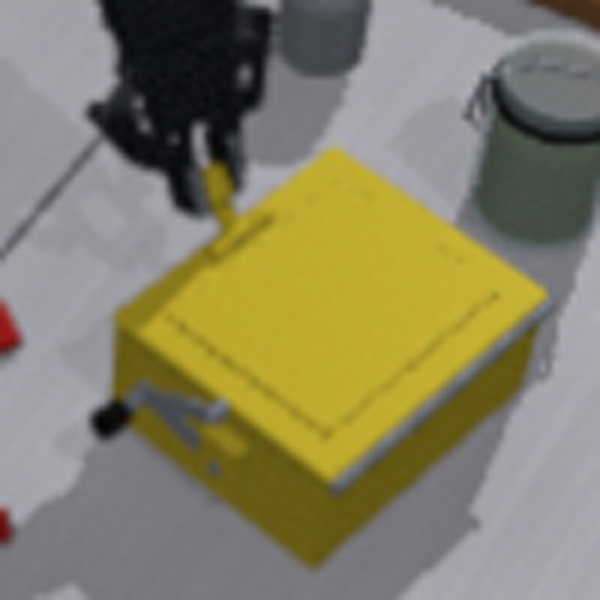

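```bash
python3 -m jog '[[0,0,-0.005,0,0,0],[0,0,0,0,0,0],[0,0,0,0,0,0]]' 60; python3 -m jog '[[0,0,0,0,0,0],[0,0,-0.05,0,0,0],[0,0,-0.1,0,0,0],[0,0,-0.15,0,0,0],[0,0,-0.2,0,0,0],[0,0,-0.2,0,0,0],[0,0,0,0,0,0],[0,0,0,0,0,0]]'; python3 - <<'E'
from p3 import *
st(); f=grab('scene','s33.png');g=grab('top')
zo=lambda im,x0,y0,x1,y1,s:cv2.resize(im[y0:y1,x0:x1],None,fx=s,fy=s,interpolation=cv2.INTER_CUBIC)
cv2.imwrite('pics/z33.png',np.hstack([zo(f['frame'],260,110,360,210,4),zo(g['frame'],140,100,240,200,4)]))
a=cv2.imread('pics/scene0.png')
d=cv2.absdiff(cv2.GaussianBlur(a,(0,0),1.5),cv2.GaussianBlur(f['frame'],(0,0),1.5)).max(2)>30
cv2.imwrite('pics/diff.png',np.hstack([f['frame'][:, :400],cv2.cvtColor((d*255).astype(np.uint8),cv2.COLOR_GRAY2BGR)[:,:400]]))
E
```

```text
time_s: 37.83
tool_pos: [0.4977, 0.2131, 0.1165]
ee_rot: [0.118, 0.977, -0.018, 0.176]
ft_force: [-0.1, 0.6, 0.3]
gripper_width: 0.0584
time_s: 38.5
tool_pos: [0.4589, 0.2206, 0.217]
ee_rot: [0.118, 0.978, -0.019, 0.172]
ft_force: [0.5, -1.1, -0.8]
gripper_width: 0.0603
t 38.5 q [ 0.558 -0.184  2.16  -0.305  0.939 -0.619] p [0.4589 0.2206 0.217 ] f [ 0.5 -1.1 -0.8] w 60.3
```

View pics/z33.png

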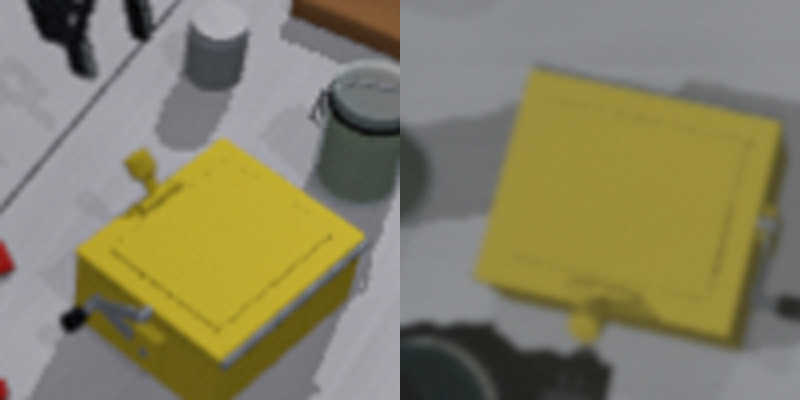

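View pics/diff.png

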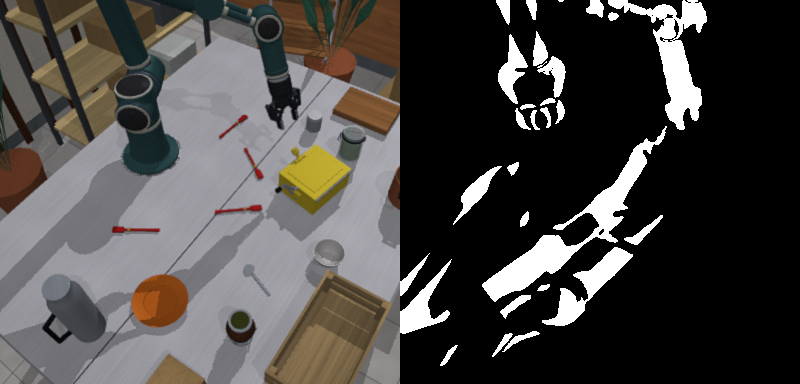

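```bash
python3 -c "
from bench import job
print(job.finish_job())"
```

```text
the job is handed in; nothing more can be done
None
```

I handed the job in at about 38.5 s of the 72 s allowed, with the bombilla lying flat in the tray and the lid fully shut.

**Opening and locking:** I lifted the lid by its knob and left it standing. I then pushed the stay's knee over until it hit its stop, with about 27 N on the wrist. The camera then put the knee at about 119–120° (121° is locked).

**Placing the bombilla:** I laid it in the tray and let go. During that first placement the lid was pushed slightly, probably by the gripper. The knee read 117° just before I let go and 114° afterwards, which is no longer locked. I pushed it back to the stop, gripped the bombilla again in the tray with the gripper leaning further forward, and released it again. The knee read 119.4° before and after that second release.

**Closing:** I pulled the knee back to about 96–98°, where the lid stood by itself. I then gripped the knob again and brought the lid down slowly until it pressed firmly on the rim. Pressing down to check that it was shut briefly raised the wrist force to about 45 N, below the 120 N limit. The 40 N limit is for the arm or the gripper's body pressing on things; here the fingers were holding the knob.

**Last checks:**
- **Lid and stay:** they look the same as in the first picture.
- **Rest of the table:** apart from the bombilla, nothing had moved in the scene view. The only differences from the first picture were the arm and shadows.
- **Robot:** it is clear of everything.
- **Bombilla:** last seen lying flat in the tray just before the lid came down; it cannot be seen with the lid shut.

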